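# Restock the blender-spares rack and lay its hold-down bars

## Task

The little square jars of blender spares have toppled over. First stand every one of them upright on the board of the low wooden rack, in the bays between its posts and in line with them; then lay the two aluminium hold-down bars across the posts above the jars, the long bar over the wide bay and the short bar over the narrow bay, each lying flat with both ends down in the saddles and its wooden grip on top. Leave everything else on the counter where it is.

Things in the scene. Friction and masses are not known exactly. Their poses are not given: they have to be found in the camera images.
- jar1: Small square jar: clear body 40 x 40 mm, 60 mm tall, with black gaskets in it; orange round cap 36 mm across from 62 to 80 mm; about 90 g. Starts lying on a flat side, cap roughly towards the robot. Origin: centre of its foot; z from foot to cap. All alike, any order, either bay; three or four are there (a missing one reads None).
- jar2: Small square jar: clear body 40 x 40 mm, 60 mm tall, with black gaskets in it; orange round cap 36 mm across from 62 to 80 mm; about 90 g. Starts lying on a flat side, cap roughly towards the robot. Origin: centre of its foot; z from foot to cap. All alike, any order, either bay; three or four are there (a missing one reads None).
- jar3: Small square jar: clear body 40 x 40 mm, 60 mm tall, with black gaskets in it; orange round cap 36 mm across from 62 to 80 mm; about 90 g. Starts lying on a flat side, cap roughly towards the robot. Origin: centre of its foot; z from foot to cap. All alike, any order, either bay; three or four are there (a missing one reads None).
- jar4: Small square jar: clear body 40 x 40 mm, 60 mm tall, with black gaskets in it; orange round cap 36 mm across from 62 to 80 mm; about 90 g. Starts lying on a flat side, cap roughly towards the robot. Origin: centre of its foot; z from foot to cap. All alike, any order, either bay; three or four are there (a missing one reads None).
- rack: Fixed wooden rack: board 80 (x) x 536 (y) x 12 mm on the counter, three posts 68 mm deep: y -268..-248, 56..104 and 248..268 mm. Between them the wide bay (room for three jars, at y -176, -96, -16) and the narrow bay (one jar, y 176). Post tops are saddles, described at the bay points. Origin: underside centre; x away from the robot, y along the row, z up.
- wide_bay (a point): Where the long bar's underside centre belongs: rack x 0, y -98, z 102 mm (the saddle floors); axes as the rack's. Each saddle is a slot along y, 48 mm wide, open at its ends, between two cheeks 12 mm high and 10 mm thick at the post's front and back edges.
- narrow_bay (a point): Where the short bar's underside centre belongs: rack x 0, y 178, z 102 mm (the saddle floors, slots as in the wide bay); axes as the rack's.
- long_bar: Aluminium bar 340 x 36 x 10 mm with a dark wooden grip block 40 (along the bar) x 22 x 30 mm on the middle of its top (40 mm tall in all), 340 g; lies flat on the counter to one side. Origin: underside centre; x along the bar, z up. In place 20 mm of it rests on the end post and 16 mm on the middle post, 10 mm above the caps; either way round.
- short_bar: Like the long bar but 180 mm long, 190 g; same origin and axes. In place it rests 20 mm on the other end post and 16 mm on the middle post; 16 mm remain between the two bars' ends.
- gasket_jar: round orange jar with twist cap, 72 mm across, 110 mm tall. A bystander: leave it alone. Origin at the centre of its underside.
- mug: white ceramic mug, 95 mm tall. A bystander: leave it alone. Origin at the centre of its underside.
- hex_key: steel hex key lying flat, about 100 mm long and 8 mm thick. A bystander: leave it alone. Origin at the centre of its underside.
- spanner: short aluminium spanner lying flat, 130 mm long. A bystander: leave it alone. Origin at the centre of its underside.
Mind the look-alikes: they are no part of the job. Leave any green or purple look-alike of the jar4 alone.

How it is judged:
On the way, in this order (a step that is already met when the one before it is completed fails the run):
1. every jar present stands upright on the rack's board (angle between each of jar1, jar2, jar3, jar4's own z axis and vertical below 0.12 rad and z of jar1 in the frame of rack between 0.007 and 0.017 m and x of jar1 in the frame of rack between -0.025 and 0.025 m and y of jar1 in the frame of rack between -0.25 and 0.25 m and linear speed of each of jar1, jar2, jar3, jar4 below 0.03 m/s and z of jar2 in the frame of rack between 0.007 and 0.017 m and x of jar2 in the frame of rack between -0.025 and 0.025 m and y of jar2 in the frame of rack between -0.25 and 0.25 m and z of jar3 in the frame of rack between 0.007 and 0.017 m and x of jar3 in the frame of rack between -0.025 and 0.025 m and y of jar3 in the frame of rack between -0.25 and 0.25 m and z of jar4 in the frame of rack between 0.007 and 0.017 m and x of jar4 in the frame of rack between -0.025 and 0.025 m and y of jar4 in the frame of rack between -0.25 and 0.25 m), for 0.2 s.
2. the long bar lies across the wide bay and the short bar across the narrow bay (z of long_bar in the frame of wide_bay between -0.004 and 0.004 m and x of long_bar in the frame of wide_bay between -0.009 and 0.009 m and y of long_bar in the frame of wide_bay between -0.015 and 0.015 m and angle between each of long_bar, short_bar's own z axis and vertical below 0.04 rad and angle between the x axis of each of long_bar, short_bar and the y axis of rack, either way round below 0.08 rad and linear speed of each of long_bar, short_bar below 0.03 m/s and z of short_bar in the frame of narrow_bay between -0.004 and 0.004 m and x of short_bar in the frame of narrow_bay between -0.009 and 0.009 m and y of short_bar in the frame of narrow_bay between -0.015 and 0.015 m), for 0.2 s.
At the end, for the whole second after the job is handed in: Every jar stands upright (7 deg) on the rack board between the end posts, within 25 mm of its long centre line; each bar lies flat in its own bay's saddles, grip up (z within 4 mm, 9 mm across, 15 mm lengthwise of its place); all at rest (all of step 1 and all of step 2); the robot touches nothing.
It fails at once if a bystander is shifted by more than 5 cm (distance of any of gasket_jar, mug, hex_key, spanner from where it was at the start of the episode above 0.05 m).
Of jar1, jar2, jar3, jar4 only 3 to 4 are there at a start; the rules pass over those that are not, and their reading is None.
At some moment in a run one of long_bar, short_bar may be knocked a few centimetres aside while the robot is not near it.
Once in a run the grip may slacken for a moment while it holds something.
It also fails if it takes over 208 s, if anything falls off the work surface, if the arm or the gripper's body presses on something with over 40 N, if the wrist force passes 120 N, or if a joint passes its speed limit or range.

## Robot

A 7-joint arm with a two-finger parallel gripper is mounted at the origin on the work surface. World frame = base frame: x ahead of the robot, y to its left, z up, the work surface at z = 0. Lengths are in m, angles in rad, forces in N, time in s.
With the tool pointing down it reaches from about 0.4 to 0.85 m from the base axis. Payload 10.4 kg.
Tool frame: the origin (TCP) lies midway between the tips of the shut fingers; the grasp point (between the pads) lies 19 mm behind it (manip.tcp_to_grasp is the distance from the TCP to the grasp point, in m); x points along the fingers, y is the direction in which the jaws open and shut, and the axes are right-handed (so a half turn about x gives the same grasp; the last joint's range is limited). The gripper opens to 85 mm and grips with 20 to 120 N. Pads are 22 mm wide; open, the fingers measure 114 mm over their backs; the gripper's body (76 mm by 85 mm) begins 54 mm behind the grasp point. The pads swing forward as they close: fully open they stand 13 mm farther back than shut.
Start: joints at [1.148, 0.332, -0.065, 1.46, 0.022, 1.35, -0.088], TCP at [0.243, -0.576, 0.231] pointing down, gripper open.
Joint ranges: [-2.6, 2.6], [-0.5, 2.12], [-1.47, 1.34], [0.16, 2.42], [-1.27, 4.41], [0.06, 2.06], [-2.6, 2.6]. Speed limits (rad/s): [2.22, 2.22, 2.79, 2.79, 3.14, 3.14, 3.14].

## Interface

Orientations are given as a unit quaternion [x, y, z, w].
In Python, from workcell import monitor, viewer, manip gives the robot as it stands. The module is installed in compiled form; this text tells all that it offers.
- The arm moves only by the tool send_rows, never from a script. Its arguments are lists of equal length, an entry for each row: "grip": the closure in counts, from 0 (fully open) to 255 (shut); "offset": the shift along the tool's x, y, z in mm, a list of three; "twist": the turn about the tool's x in degrees. In form: {"grip": [grip, ...], "offset": [[tx, ty, tz], ...], "twist": [twist, ...]}. A call has exactly 5 rows; each row is the pose to reach, as a shift and turn from the pose commanded when the call began, along the tool's axes at that moment; what a row does not reach only later rows make up. A row lasts 1/12 s, in which the tool goes at most 41.7 mm and 7.16 degrees, less where a joint would pass 70% of its speed; a pose out of reach is approached as far as the arm can. A call with a gripper value outside its range is refused whole. The fingers move at their own pace and stop on an object; "newtons" is the grip in N (left out, the last holds). Time passes only in rows, so rows that repeat a pose let the fingers close, or fill a call up. It gives the time, the measured TCP pose, the force and the opening at its end, in the units of the state.
- monitor.get_obs(): the state, without advancing time (a new reading comes with each control period).
- viewer.camera(name): name is "scene" or "top" or "wrist"; returns (picture, depth): 480x640x3 uint8, blue, green, red; 480x640 float32, m along the optical axis (not along the pixel's ray), 0 where there is no reading.
- viewer.camera_model(name): a dict with "camera_matrix" (3x3 intrinsics, pixels), "R" (3x3) and "t" (3): a world point X has camera coordinates R X + t; the wrist camera has in their place "mount" (4x4, takes a point from camera to tool coordinates, whose origin is the TCP and whose axes are the tool frame's). Camera axes: x right, y down, z forward; pixel columns grow to the right and rows downward; lengths in m; the calibration is good to about 2 mm. A picture is of the moment at which its call begins: read the wrist's pose just before it. camera_model takes no time and is no camera call.
- manip.hand_in(): hands the job in, once; it reports no verdict.
Trained networks look in the newest picture that a camera, given by its name, has taken for a name from the list of things; names that differ only in an ending like _2 or _b are one class to them, and where a whole thing is asked for, a point or a joint stands for the part that bears it (a point fixed in the world has none). Each returns a list of dicts, best first, with "score" (0 to 1); they miss things now and then, are a little off and sometimes report something else, mostly with a low value. They report only what shows in the picture. A call takes as long as a camera call. They do not tell look-alikes from the thing itself.
- viewer.recognise(target, camera): "box" ([left, top, width, height] in pixels, round what is visible of it).
- viewer.regions_of(target, camera): "region" (480x640 bool, what is visible of it) and "box" ([left, top, width, height] in pixels, round what is visible of it).
- viewer.spot_point(target, camera): "position" ([column, row] in pixels: a listed point, or the origin of a listed thing).
The state is a dict: "clock": time; "joint_pos": joint angles; "joint_velocities": joint speeds; "tau": joint torques, N m; "position": TCP position; "ee_rot": TCP orientation; "ft_force": force on the tool from outside, world axes, zero at the start; "torque": the same for the moment, N m; "grip_width": opening from 0.0 (shut) to 1.0 (fully open).
Only numpy, scipy, OpenCV 4.12 (cv2) and the standard library are available. Lean on these libraries where they do the work, as an engineer would, in place of code of your own. Each camera call takes 0.05 s, during which the arm holds its last target.

## Working session

There is one attempt and no reset: what is moved stays moved. The work goes in short steps, Python scripts to look and compute and a tool call to move; the robot and the scene stay as the last step left them, time stands still between calls to the robot, and variables do not carry over. Pictures are saved under pics/ and viewed, and the job is handed in when it is done.

Besides the shell and the picture viewer there is one more tool, called after "Call:" as name(argument=value, ...), one argument or row to a line, values as JSON. send_rows: Moves the arm, as the interface text tells. Its arguments: {"type":"object","properties":{"grip":{"type":"array","items":{"type":"number"}},"offset":{"type":"array","items":{"type":"array","items":{"type":"number"}}},"twist":{"type":"array","items":{"type":"number"}},"newtons":{"type":"number"}},"required":["grip","offset","twist"]}

I'll start by looking at the state and the cameras.

```bash
mkdir -p pics; python3 - <<'E'
from workcell import monitor, viewer, manip
import cv2, numpy as np
o=monitor.get_obs()
for k,v in o.items(): print(k,np.round(v,4))
print(manip.tcp_to_grasp)
for n in ("scene","top","wrist"):
    p,d=viewer.camera(n); cv2.imwrite(f"pics/{n}0.png",p); np.save(f"pics/{n}0_d.npy",d)
    m=viewer.camera_model(n); print(n,{k:np.round(v,4).tolist() for k,v in m.items()})
E
```

```text
clock 0.0
joint_pos [ 1.1484  0.3329 -0.0647  1.4609  0.0217  1.3499 -0.0885]
joint_velocities [ 0.0001  0.0009  0.0004 -0.      0.0005 -0.0004 -0.001 ]
tau [-7.00000e-04 -6.25447e+01  4.90000e-02 -3.91592e+01  1.64000e-02
  1.01000e-02 -1.00000e-04]
position [ 0.2431 -0.5754  0.2305]
ee_rot [-0.6929 -0.1409  0.6932 -0.14  ]
ft_force [-0.2134  0.0878 -0.144 ]
torque [-0.032   0.011  -0.0004]
grip_width 1.0012
0.0187
scene {'camera_matrix': [[473.8705, 0.0, 325.5045], [0.0, 473.8705, 235.3203], [0.0, 0.0, 1.0]], 'R': [[0.6525, 0.7576, -0.0177], [0.4252, -0.3853, -0.819], [-0.6273, 0.5269, -0.5735]], 't': [-0.3729, -0.1877, 1.7115]}
top {'camera_matrix': [[545.1126, 0.0, 310.8511], [0.0, 545.1126, 242.7735], [0.0, 0.0, 1.0]], 'R': [[-0.0066, -0.9999, 0.0078], [-0.9956, 0.0059, -0.0939], [0.0939, -0.0084, -0.9955]], 't': [-0.0513, 0.6296, 1.2531]}
wrist {'camera_matrix': [[336.1041, 0.0, 320.4754], [0.0, 336.1041, 244.5993], [0.0, 0.0, 1.0]], 'mount': [[0.001, -0.3105, 0.9506, -0.1432], [1.0, -0.0006, -0.0012, 0.0014], [0.001, 0.9506, 0.3105, -0.0798], [0.0, 0.0, 0.0, 1.0]]}
```

View pics/top0.png

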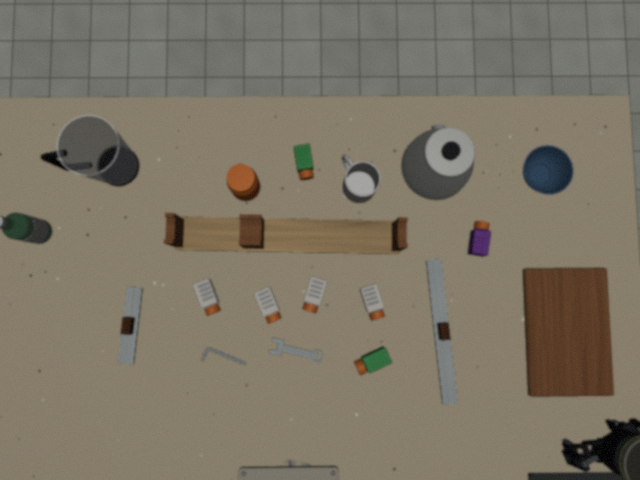

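View pics/scene0.png

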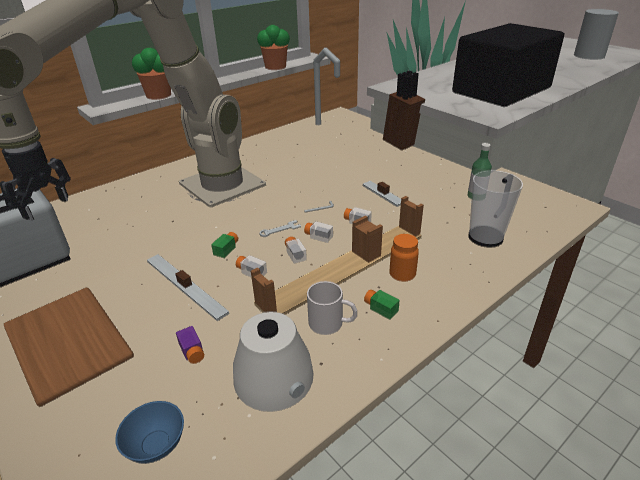

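View pics/wrist0.png

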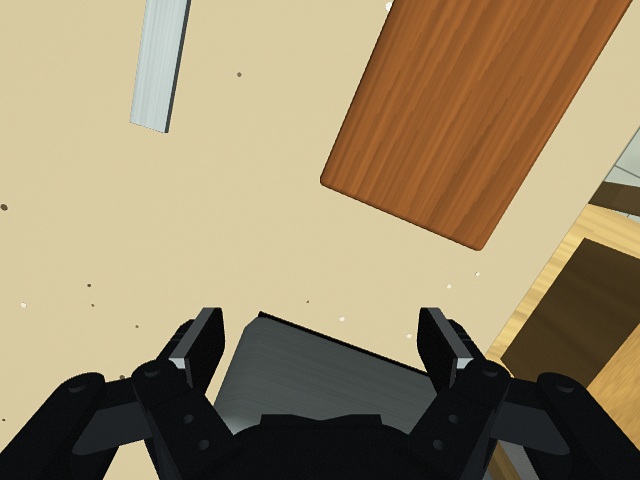

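Top view shows: white-labelled jars with orange caps at about (208,296), (268,305), (315,294) and (373,301). The look-alikes are green at (304,160) and (375,361), and purple at (480,238). The long bar is at (442,332), the short bar at (130,325), and the rack runs from 165 to 408 at row 235. Next I'll write helpers and measure these.

```bash
cat > h.py <<'E'
from workcell import monitor, viewer, manip
import cv2, numpy as np
from scipy.spatial.transform import Rotation as Rn
def wpts(cam,d,mask,pose=None):
    m=viewer.camera_model(cam); K=m["camera_matrix"]
    v,u=np.nonzero(mask&(d>0)); z=d[v,u]
    P=np.c_[(u-K[0,2])/K[0,0]*z,(v-K[1,2])/K[1,1]*z,z]
    if cam!="wrist": return (P-m["t"])@np.asarray(m["R"]), np.c_[u,v]
    T=np.asarray(m["mount"]); P=P@T[:3,:3].T+T[:3,3]
    return P@Rn.from_quat(pose["ee_rot"]).as_matrix().T+pose["position"], np.c_[u,v]
def proj(cam,X,pose=None):
    m=viewer.camera_model(cam); K=np.asarray(m["camera_matrix"])
    X=np.atleast_2d(X)
    if cam=="wrist":
        T=np.asarray(m["mount"]); X=(X-pose["position"])@Rn.from_quat(pose["ee_rot"]).as_matrix(); c=(X-T[:3,3])@T[:3,:3]
    else: c=X@np.asarray(m["R"]).T+m["t"]
    p=c@K.T; return p[:,:2]/p[:,2:]
def grab(cam,name=None):
    pose=monitor.get_obs(); p,d=viewer.camera(cam)
    if name: cv2.imwrite(f"pics/{name}.png",p)
    return pose,p,d
def go(pos,yaw_deg=None,cur=None):
    """offset (mm, tool axes) and twist to bring TCP to pos with tool y at yaw (mod 180)"""
    o=cur or monitor.get_obs(); R=Rn.from_quat(o["ee_rot"]).as_matrix()
    off=R.T@(np.asarray(pos)-o["position"])*1000
    tw=0
    y=np.degrees(np.arctan2(R[1,1],R[0,1]))
    if yaw_deg is not None:
        # tool x down: positive twist about x turns yaw negative
        tw=(-(yaw_deg-y)+90)%180-90
    print("TCP",np.round(o["position"],4),"yaw",round(y,1),"xaxis",np.round(R[:,0],3),"-> off",np.round(off,1),"twist",round(tw,1), "j7",round(o["joint_pos"][6],2),"w",round(o["grip_width"],3),"F",np.round(o["ft_force"],1),"t",round(o["clock"],2))
    return off,tw
E
python3 - <<'E'
from h import *
for cam in ("top","scene"):
    pose,p,d=grab(cam)
    for n in ("jar1","long_bar","short_bar","rack","gasket_jar","mug","hex_key","spanner"):
        for r in viewer.regions_of(n,cam)[:6]:
            P,uv=wpts(cam,d,r["region"])
            if len(P)<10: continue
            print(cam,n,round(r["score"],2),r["box"],"med",np.round(np.median(P,0),3),"zmax",np.round(np.percentile(P[:,2],[5,95]),3))
    for n in ("wide_bay","narrow_bay","rack","jar1","long_bar","short_bar"):
        print(cam,n,[(round(s["score"],2),np.round(s["position"],1).tolist()) for s in viewer.spot_point(n,cam)[:5]])
E
```

```text
top jar1 0.96 [466.1, 221.1, 23.1, 33.8] med [ 0.635 -0.45   0.039] zmax [0.008 0.044]
top jar1 0.96 [294.3, 143.7, 18.6, 33.0] med [ 0.823 -0.038  0.039] zmax [0.018 0.044]
top jar1 0.85 [253.9, 285.1, 26.0, 39.2] med [0.487 0.045 0.04 ] zmax [0.025 0.045]
top jar1 0.66 [303.7, 279.7, 25.3, 34.6] med [ 0.509 -0.06   0.04 ] zmax [0.032 0.045]
top jar1 0.66 [358.6, 282.1, 27.7, 37.3] med [ 0.492 -0.196  0.04 ] zmax [0.031 0.045]
top jar1 0.65 [354.9, 346.4, 36.8, 28.6] med [ 0.356 -0.196  0.039] zmax [0.015 0.044]
top long_bar 0.94 [424.4, 256.6, 35.6, 148.7] med [ 0.423 -0.36   0.011] zmax [0.005 0.039]
top short_bar 0.95 [117.3, 288.1, 25.4, 74.0] med [0.441 0.37  0.012] zmax [0.004 0.042]
top rack 0.69 [164.4, 211.6, 243.6, 42.3] med [0.649 0.011 0.014] zmax [0.009 0.108]
top gasket_jar 0.64 [228.3, 162.9, 31.7, 40.4] med [0.761 0.098 0.109] zmax [0.033 0.115]
top mug 0.94 [342.5, 154.3, 34.6, 43.8] med [ 0.781 -0.171  0.028] zmax [0.002 0.096]
top hex_key 0.52 [360.8, 283.2, 22.4, 32.7] med [ 0.494 -0.196  0.04 ] zmax [0.03  0.045]
top hex_key 0.49 [203.1, 348.9, 38.5, 13.4] med [
[... 1713 characters left out ...]
108]
scene mug 0.79 [308.6, 280.6, 48.5, 54.9] med [ 0.788 -0.179  0.059] zmax [0.009 0.093]
scene hex_key 0.55 [325.9, 201.5, 8.7, 6.2] med [0.381 0.186 0.005] zmax [-0.001  0.008]
scene spanner 0.65 [261.8, 216.5, 39.1, 17.4] med [ 0.381 -0.023  0.005] zmax [-0.001  0.009]
scene wide_bay [(0.95, [312.2, 255.3])]
scene narrow_bay [(0.72, [393.8, 212.1])]
scene rack [(0.79, [345.8, 263.3])]
scene jar1 [(0.89, [216.2, 253.5]), (0.85, [264.0, 270.0]), (0.78, [185.4, 334.5]), (0.78, [397.9, 306.6]), (0.7, [330.8, 233.3])]
scene long_bar [(0.77, [185.9, 285.4]), (0.69, [263.3, 268.0]), (0.55, [281.1, 227.3]), (0.5, [301.1, 257.0])]
scene short_bar [(0.95, [384.6, 191.5]), (0.37, [329.2, 230.9])]
```

```bash
python3 - <<'E'
from h import *
pose,p,d=grab("top","top1")
P,uv=wpts("top",d,np.ones(d.shape,bool))
flat=P[(abs(P[:,0]-0.42)<.03)&(abs(P[:,1]+.28)<.03)]; print("counter z",np.median(flat,0))
# rack posts
s=P[(P[:,2]>.085)&(P[:,2]<.13)&(abs(P[:,1])<.33)&(P[:,0]>.59)&(P[:,0]<.71)]
for lo,hi in((-.3,-.2),(.03,.15),(.2,.32)):
    q=s[(s[:,1]>lo)&(s[:,1]<hi)]; print("post",len(q),np.round(np.percentile(q,[1,50,99],axis=0),4).tolist())
# board
b=P[(P[:,2]>.01)&(P[:,2]<.025)&(abs(P[:,1])<.3)&(P[:,0]>.58)&(P[:,0]<.72)]
r=cv2.minAreaRect(b[:,:2].astype(np.float32)); print("board",r,np.median(b[:,2]))
for nm,c in (("A",(.505,.18)),("B",(.487,.045)),("C",(.507,-.06)),("D",(.492,-.195))):
    q=P[(abs(P[:,0]-c[0])<.07)&(abs(P[:,1]-c[1])<.05)&(P[:,2]>.018)&(P[:,2]<.06)]
    r=cv2.minAreaRect(q[:,:2].astype(np.float32)); print(nm,len(q),r,np.percentile(q[:,2],[50,95]))
    bgr=p[240:340]
E
python3 - <<'E'
import cv2
p=cv2.imread("pics/top1.png")
cv2.imwrite("pics/top1c.png",cv2.resize(p[200:380,100:460],None,fx=2.2,fy=2.2,interpolation=cv2.INTER_CUBIC))
E
```

```text
counter z [ 0.42022396 -0.27973047  0.00118466]
post 327 [[0.6107, -0.2654, 0.0866], [0.6434, -0.2539, 0.1037], [0.6774, -0.2457, 0.1193]]
post 723 [[0.6185, 0.0569, 0.0892], [0.6535, 0.0804, 0.1042], [0.6859, 0.1052, 0.1197]]
post 365 [[0.6231, 0.2481, 0.0856], [0.6572, 0.2573, 0.1037], [0.6907, 0.27, 0.1187]]
board ((0.6598873734474182, 0.011750012636184692), (0.5522616505622864, 0.09810655564069748), 88.62281036376953) 0.013472352155262669
A 615 ((0.504547655582428, 0.18872344493865967), (0.0796128362417221, 0.04120078682899475), 21.398971557617188) [0.03975204 0.04482084]
B 586 ((0.48499783873558044, 0.04632096737623215), (0.08012504130601883, 0.04019979014992714), 23.478708267211914) [0.04006987 0.04430285]
C 568 ((0.5083621740341187, -0.06033235415816307), (0.03985133767127991, 0.07939451187849045), 72.4969482421875) [0.03988279 0.04472588]
D 594 ((0.4912019371986389, -0.19773021340370178), (0.07955080270767212, 0.040526483207941055), 17.761064529418945) [0.03995949 0.04453595]
```

View pics/top1c.png

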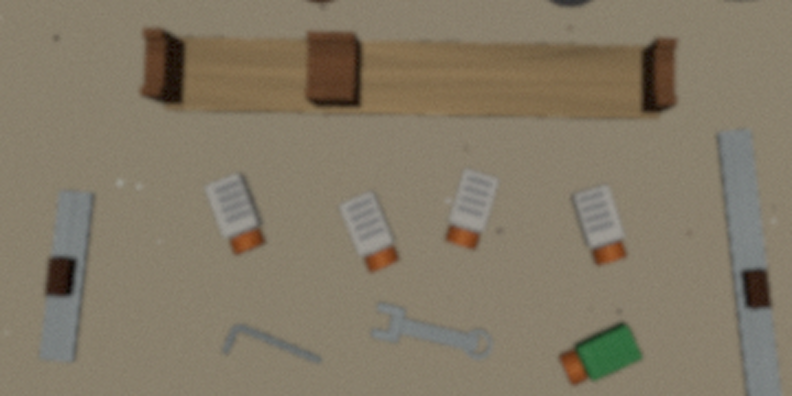

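```bash
python3 - <<'E'
from h import *
go([.4617,-.2072,.13],-72.2)
E
```

```text
TCP [ 0.2433 -0.5757  0.2313] yaw -67.1 xaxis [ 0. -0. -1.] -> off [ 101.3 -254.4 -344.6] twist 5.1 j7 -0.09 w 0.999 F [-0.3  0.  -0. ] t 1.7
```

Things that could be mistaken for a jar: the four white-labelled ones at (208,296), (268,305), (315,294) and (373,301) are the real ones, and the green at (304,160) and (375,361) and purple at (480,238) are not. I'll start with the white one at (373,301) and move above it.

Call:
send_rows(
  grip=[0,0,0,0,0],
  offset=[
    [20,-25,-33],
    [40,-50,-66],
    [60,-75,-99],
    [80,-100,-132],
    [100,-125,-165],
  ],
  twist=[1,2,3,4,5],
  newtons=20,
)

```text
clock: 2.12
position: [0.3375, -0.4116, 0.1402]
ee_rot: [0.699, 0.109, -0.698, 0.11]
ft_force: [1.6, -0.1, -0.5]
grip_width: 1.001
```

Call:
send_rows(
  grip=[0,0,0,0,0],
  offset=[
    [0,-25,-33],
    [0,-50,-66],
    [0,-75,-99],
    [0,-100,-132],
    [0,-130,-180],
  ],
  twist=[0,0,0,0,0],
)

```text
clock: 2.53
position: [0.4592, -0.2437, 0.141]
ee_rot: [0.699, 0.11, -0.698, 0.11]
ft_force: [0.8, -0.8, -0.2]
grip_width: 1.002
```

```bash
python3 - <<'E'
from h import *
go([.4617,-.2072,.13],-72.2)
pose,p,d=grab("wrist","w1")
print([ (round(r['score'],2),r['box']) for r in viewer.recognise("jar1","wrist")])
E
```

```text
TCP [ 0.4592 -0.2437  0.141 ] yaw -72.1 xaxis [ 0.    -0.001 -1.   ] -> off [ 11.  -34.  -13.6] twist 0.1 j7 -0.91 w 1.002 F [ 0.8 -0.8 -0.2] t 2.53
[(0.85, [47.5, 24.6, 112.5, 136.7]), (0.83, [246.0, 125.6, 60.8, 114.1]), (0.77, [598.6, 83.6, 41.4, 73.8]), (0.64, [184.5, 295.1, 98.0, 62.8]), (0.6, [0.0, 97.5, 5.0, 21.8])]
```

View pics/w1.png

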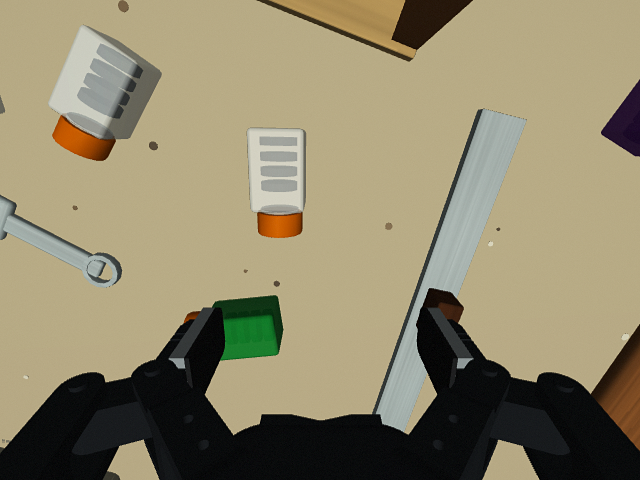

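The wrist view shows the white jar's cap at (280,223) with its body above. The green look-alike is lower at (248,328) and is not a target. I'll refine the jar pose from the wrist depth.

```bash
cat >> h.py <<'E'
def fitjar(pose,d,c,cam="wrist",r=.075):
    P,uv=wpts(cam,d,np.ones(d.shape,bool),pose)
    q=P[(np.hypot(P[:,0]-c[0],P[:,1]-c[1])<r)&(P[:,2]>.02)&(P[:,2]<.06)]
    (cx,cy),(w,h),a=cv2.minAreaRect(q[:,:2].astype(np.float32))
    if w<h: a+=90
    a=(a+90)%180-90
    u=np.array([np.cos(np.radians(a)),np.sin(np.radians(a))])
    print("jar centre",round(cx,4),round(cy,4),"dims",round(w,4),round(h,4),"footdir",round(a,1),"cap",np.round(np.array([cx,cy])-.031*u,4),"ztop",np.round(np.percentile(q[:,2],[50,95]),4))
E
python3 - <<'E'
from h import *
pose,p,d=grab("wrist")
fitjar(pose,d,(.4912,-.1977)); fitjar(pose,d,(.5083,-.0603))
# rack end seen
P,uv=wpts("wrist",d,np.ones(d.shape,bool),pose)
f=P[(abs(P[:,0]-.43)<.02)&(abs(P[:,1]+.28)<.02)]; print("counter",np.median(f[:,2]))
E
```

```text
jar centre 0.4924 -0.2002 dims 0.0797 0.0402 footdir 16.7 cap [ 0.4627 -0.2091] ztop [0.0403 0.0416]
jar centre 0.5098 -0.063 dims 0.0411 0.0801 footdir -17.2 cap [ 0.4802 -0.0539] ztop [0.0401 0.0417]
counter 0.0007832437775133205
```

```bash
python3 - <<'E'
from h import *
go([.4532,-.2120,.005],-73.3)
E
```

```text
TCP [ 0.4608 -0.2423  0.141 ] yaw -71.7 xaxis [ 0.001  0.001 -1.   ] -> off [136.  -31.1  -2.1] twist 1.6 j7 -0.91 w 0.999 F [-1.4 -0.2 -1.3] t 2.68
```

Call:
send_rows(
  grip=[0,0,0,0,0],
  offset=[
    [10,-31,-2],
    [50,-31,-2],
    [90,-31,-2],
    [130,-31,-2],
    [135,-31,-2],
  ],
  twist=[1,1.5,1.5,1.5,1.5],
)

```text
clock: 3.1
position: [0.4463, -0.2148, 0.0]
ee_rot: [-0.697, -0.102, 0.703, -0.099]
ft_force: [-1.4, 1.1, -1.0]
grip_width: 0.998
```

Call:
send_rows(
  grip=[60,90,130,255,255],
  offset=[
    [0,0,0],
    [0,0,0],
    [0,0,0],
    [0,0,0],
    [0,0,0],
  ],
  twist=[0,0,0,0,0],
  newtons=20,
)

```text
clock: 3.52
position: [0.452, -0.2164, 0.0076]
ee_rot: [0.701, 0.1, -0.699, 0.102]
ft_force: [-2.6, -2.1, 6.2]
grip_width: 0.409
```

Call:
send_rows(
  grip=[255,255,255,255,255],
  offset=[
    [0,0,0],
    [0,0,0],
    [0,0,0],
    [-10,0,0],
    [-20,0,0],
  ],
  twist=[0,0,0,0,0],
)

```text
clock: 3.93
position: [0.4509, -0.2153, 0.0266]
ee_rot: [-0.7, -0.101, 0.7, -0.101]
ft_force: [0.4, 0.2, -1.0]
grip_width: 0.409
```

```bash
python3 - <<'E'
from h import *
go([.4532,-.2120,.005],-73.3)
pose,p,d=grab("wrist","w2"); _,p,_=grab("scene","s2"); cv2.imwrite("pics/s2c.png",cv2.resize(p[180:330,140:340],None,fx=3,fy=3))
E
```

```text
TCP [ 0.4509 -0.2153  0.0266] yaw -73.6 xaxis [-0.  0. -1.] -> off [21.6 -2.5 -3.1] twist -0.3 j7 -1.03 w 0.409 F [ 0.4  0.2 -1. ] t 3.93
```

View pics/w2.png

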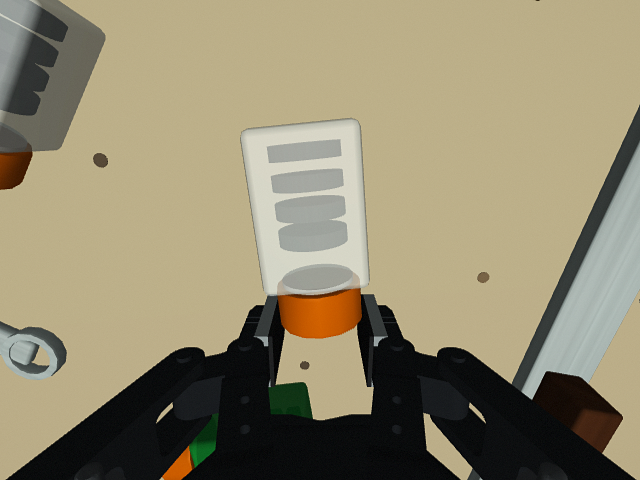

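View pics/s2c.png

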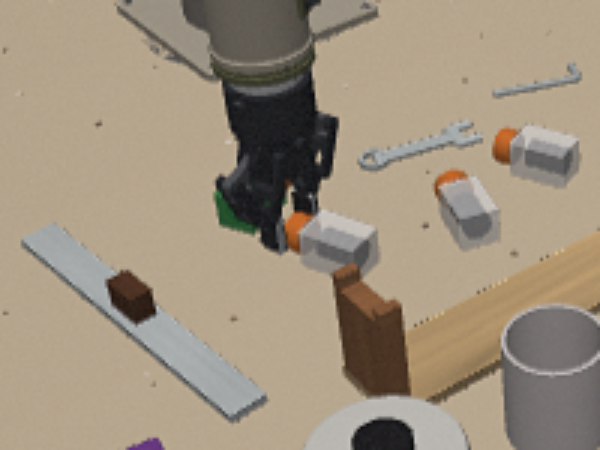

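Gripped at the cap; the wrist view shows the cap at (320,308) between the pads. I'll lift more and measure the jar's tilt.

Call:
send_rows(
  grip=[255,255,255,255,255],
  offset=[
    [-20,0,0],
    [-40,0,0],
    [-70,0,0],
    [-70,0,0],
    [-70,0,0],
  ],
  twist=[0,0,0,0,0],
)

```text
clock: 4.45
position: [0.4521, -0.2159, 0.0974]
ee_rot: [0.701, 0.1, -0.699, 0.102]
ft_force: [-0.4, -0.1, -0.6]
grip_width: 0.412
```

```bash
cat >> h.py <<'E'
def held(pose,d,p,name=None):
    """points near the held thing, in tool axes relative to grasp point: up=-x, lateral y, z"""
    P,uv=wpts("wrist",d,np.ones(d.shape,bool),pose)
    R=Rn.from_quat(pose["ee_rot"]).as_matrix(); T=(P-pose["position"])@R*1000
    s=(np.abs(T[:,1])<16)&(T[:,2]>-100)&(T[:,2]<20)&(T[:,0]<75)&(T[:,0]>-60)&(P[:,2]>.012)
    T=T[s]
    for lo in range(-90,20,10):
        q=T[(T[:,2]>=lo)&(T[:,2]<lo+10)]
        if len(q)>20: print("z",lo+5,"n",len(q),"x(min,med)",np.round(np.percentile(q[:,0],[2,50,98]),1))
E
python3 - <<'E'
from h import *
go([.4532,-.2120,.1])
pose,p,d=grab("wrist","w3"); held(pose,d,p)
E
```

```text
TCP [ 0.4521 -0.2159  0.0974] yaw -73.6 xaxis [ 0.003 -0.002 -1.   ] -> off [-2.6 -3.4 -2.1] twist 0 j7 -1.0 w 0.412 F [-0.4 -0.1 -0.6] t 4.45
z -85 n 1239 x(min,med) [-30.5 -29.1 -26.3]
z -75 n 3012 x(min,med) [-31.1 -29.8 -28.1]
z -65 n 2862 x(min,med) [-31.5 -30.2 -28.7]
z -55 n 2710 x(min,med) [-31.9 -30.6 -29.3]
z -45 n 2510 x(min,med) [-32.2 -31.  -29.8]
z -35 n 2349 x(min,med) [-32.6 -31.4 -30.3]
z -25 n 1611 x(min,med) [-32.6 -31.  -23.7]
z -15 n 1808 x(min,med) [-30.8 -28.4 -20.5]
z -5 n 877 x(min,med) [-31.  -28.5 -19.5]
```

View pics/w3.png

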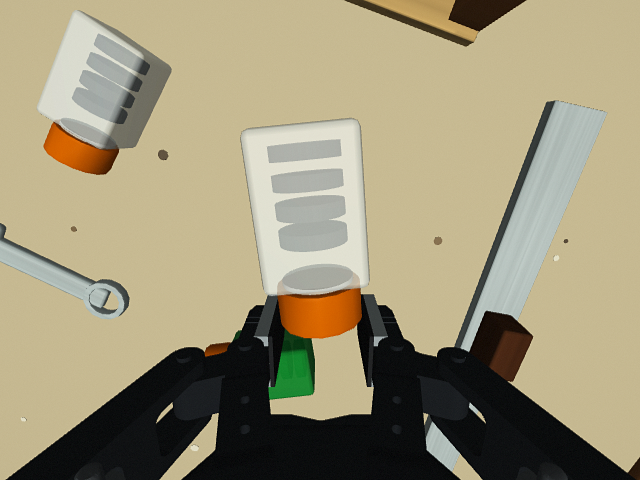

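Gripped firmly at 20 N, the jar stays horizontal. I'll lower it so a full swing just clears the counter, then ease the closure in counts so it pivots under gravity.

Call:
send_rows(
  grip=[200,180,170,165,160],
  offset=[
    [15,0,0],
    [27,0,0],
    [27,0,0],
    [27,0,0],
    [27,0,0],
  ],
  twist=[0,0,0,0,0],
)

```text
clock: 4.92
position: [0.4509, -0.2153, 0.0686]
ee_rot: [-0.7, -0.101, 0.7, -0.101]
ft_force: [0.2, 0.4, -0.6]
grip_width: 0.412
```

```bash
python3 - <<'E'
from h import *
go([.4532,-.2120,.07])
pose,p,d=grab("wrist"); held(pose,d,p)
E
```

```text
TCP [ 0.4509 -0.2153  0.0686] yaw -73.6 xaxis [-0.  0. -1.] -> off [-1.4 -2.5 -3.1] twist 0 j7 -1.01 w 0.412 F [ 0.2  0.4 -0.6] t 4.92
z -85 n 1227 x(min,med) [-30.8 -29.1 -26.5]
z -75 n 3012 x(min,med) [-31.2 -29.9 -28.3]
z -65 n 2860 x(min,med) [-31.6 -30.3 -28.7]
z -55 n 2713 x(min,med) [-31.9 -30.7 -29.3]
z -45 n 2505 x(min,med) [-32.4 -31.1 -29.8]
z -35 n 2360 x(min,med) [-32.6 -31.5 -30.3]
z -25 n 1613 x(min,med) [-32.7 -31.1 -23.6]
z -15 n 1826 x(min,med) [-30.9 -28.4 -20.6]
z -5 n 859 x(min,med) [-30.8 -28.6 -19.8]
```

Call:
send_rows(
  grip=[158,156,154,152,150],
  offset=[
    [0,0,0],
    [0,0,0],
    [0,0,0],
    [0,0,0],
    [0,0,0],
  ],
  twist=[0,0,0,0,0],
)

```text
clock: 5.38
position: [0.451, -0.2155, 0.0688]
ee_rot: [0.7, 0.101, -0.7, 0.101]
ft_force: [-0.0, -0.5, -0.5]
grip_width: 0.413
```

```bash
python3 - <<'E'
from h import *
go([.4532,-.2120,.07])
pose,p,d=grab("wrist","w4"); held(pose,d,p)
E
```

```text
TCP [ 0.451  -0.2155  0.0688] yaw -73.6 xaxis [ 0. -0. -1.] -> off [-1.2 -2.7 -3.1] twist 0 j7 -1.01 w 0.413 F [-0.  -0.5 -0.5] t 5.38
z -85 n 1294 x(min,med) [-29.2 -27.6 -24.9]
z -75 n 2955 x(min,med) [-29.8 -28.4 -26.7]
z -65 n 2824 x(min,med) [-30.4 -29.  -27.5]
z -55 n 2667 x(min,med) [-31.  -29.7 -28.3]
z -45 n 2514 x(min,med) [-31.6 -30.3 -29. ]
z -35 n 2346 x(min,med) [-32.2 -31.  -29.7]
z -25 n 1614 x(min,med) [-32.2 -30.5 -23.2]
z -15 n 1839 x(min,med) [-30.8 -28.3 -20.4]
z -5 n 831 x(min,med) [-30.8 -28.6 -19.4]
```

It is beginning to pivot (2.3° to 3.7°). I'll keep easing.

Call:
send_rows(
  grip=[149,148,147,147,147],
  offset=[
    [0,0,0],
    [0,0,0],
    [0,0,0],
    [0,0,0],
    [0,0,0],
  ],
  twist=[0,0,0,0,0],
)

```text
clock: 5.85
position: [0.4511, -0.2155, 0.0687]
ee_rot: [0.7, 0.101, -0.7, 0.101]
ft_force: [0.3, -0.2, -0.1]
grip_width: 0.42
```

```bash
python3 - <<'E'
from h import *
go([.4532,-.2120,.07])
pose,p,d=grab("wrist","w5"); held(pose,d,p)
E
```

```text
TCP [ 0.4511 -0.2155  0.0687] yaw -73.6 xaxis [ 0. -0. -1.] -> off [-1.3 -2.7 -3. ] twist 0 j7 -1.01 w 0.42 F [ 0.3 -0.2 -0.1] t 5.85
z -65 n 1695 x(min,med) [-13.3 -10.8  11. ]
z -55 n 1928 x(min,med) [-14.1 -12.7   8.5]
z -45 n 1774 x(min,med) [-14.9 -13.6   7.3]
z -35 n 1056 x(min,med) [-15.4 -14.    6.7]
```

```bash
python3 - <<'E'
from h import *
_,p,_=grab("scene","s5"); cv2.imwrite("pics/s5c.png",cv2.resize(p[180:330,140:340],None,fx=3,fy=3))
E
```

```text
(no output)
```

View pics/w5.png

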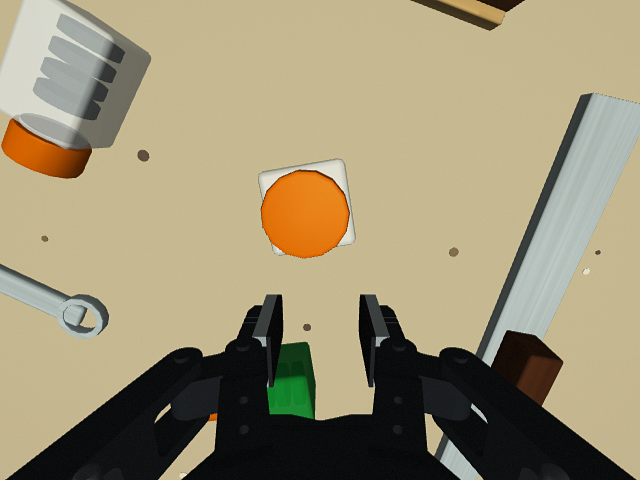

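View pics/s5c.png

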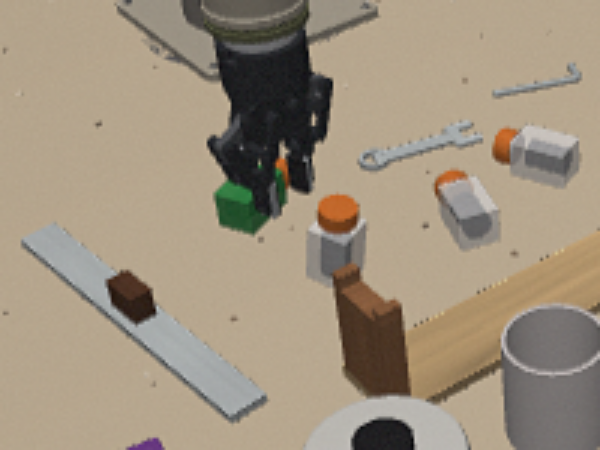

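The jar swung off and landed standing upright on the counter, with its cap at (305,214) in the wrist view. I'll fit its cap and square, and measure the rack place more precisely.

```bash
cat >> h.py <<'E'
def fitcap(pose,d,c,cam="wrist",zlo=.065,zhi=.1,r=.06):
    P,uv=wpts(cam,d,np.ones(d.shape,bool),pose)
    q=P[(np.hypot(P[:,0]-c[0],P[:,1]-c[1])<r)&(P[:,2]>zlo)&(P[:,2]<zhi)]
    (cx,cy),rad=cv2.minEnclosingCircle(q[:,:2].astype(np.float32))
    print("cap",round(cx,4),round(cy,4),"rad",round(rad,4),"mean",np.round(q.mean(0),4),len(q))
    s=P[(np.hypot(P[:,0]-cx,P[:,1]-cy)<.034)&(P[:,2]>zlo-.03)&(P[:,2]<zlo-.004)]
    if len(s)>20:
        print("shoulder rect",cv2.minAreaRect(s[:,:2].astype(np.float32)))
E
python3 - <<'E'
from h import *
pose,p,d=grab("wrist"); R=Rn.from_quat(pose["ee_rot"]).as_matrix()
c=pose["position"]+R@[-.012,0,-.05]; fitcap(pose,d,c)
go(pose["position"])
E
```

```text
cap 0.4789 -0.2079 rad 0.0404 mean [ 0.4874 -0.2013  0.0838] 8624
shoulder rect ((0.4925214350223541, -0.19891752302646637), (0.03126859292387962, 0.039977043867111206), 25.223405838012695)
TCP [ 0.451  -0.2155  0.0687] yaw -73.6 xaxis [ 0. -0. -1.] -> off [-0.  0. -0.] twist 0 j7 -1.01 w 0.419 F [-0.9  0.  -0.1] t 6.0
```

```bash
cat >> h.py <<'E'
def fitcap2(pose,p,d,c,cam="wrist",r=.06,zr=(.07,.11)):
    h=cv2.cvtColor(p,cv2.COLOR_BGR2HSV)
    m=(h[...,0]<16)&(h[...,1]>150)&(h[...,2]>90)
    P,uv=wpts(cam,d,m,pose)
    s=(np.hypot(P[:,0]-c[0],P[:,1]-c[1])<r)&(P[:,2]>zr[0])&(P[:,2]<zr[1]); q=P[s]
    zt=np.percentile(q[:,2],90); q=q[q[:,2]>zt-.004]
    (cx,cy),rad=cv2.minEnclosingCircle(q[:,:2].astype(np.float32))
    A=np.c_[q[:,:2]-q[:,:2].mean(0),np.ones(len(q))]; pl=np.linalg.lstsq(A,q[:,2],rcond=None)[0]
    print("cap",round(cx,4),round(cy,4),"rad",round(rad,4),"mean",np.round(q.mean(0),4),len(q),"tilt",np.round(np.degrees(pl[:2]),1))
    return cx,cy
E
python3 - <<'E'
from h import *
pose,p,d=grab("wrist"); 
fitcap2(pose,p,d,(.485,-.203))
P,uv=wpts("wrist",d,np.ones(d.shape,bool),pose)
q=P[(np.hypot(P[:,0]-.49,P[:,1]+.2)<.034)&(P[:,2]<.065)&(P[:,2]>.05)]
print(cv2.minAreaRect(q[:,:2].astype(np.float32)))
E
```

```text
cap 0.4869 -0.2015 rad 0.018 mean [ 0.4879 -0.2014  0.0818] 5477 tilt [2.6 1.5]
((0.48852354288101196, -0.2006458044052124), (0.04004029929637909, 0.04013960063457489), 25.864545822143555)
```

```bash
python3 - <<'E'
from h import *
go([.487,-.2015,.060],-64.1)
E
```

```text
TCP [ 0.451  -0.2155  0.0687] yaw -73.6 xaxis [ 0. -0. -1.] -> off [  8.7  -3.3 -38.5] twist -9.5 j7 -1.01 w 0.421 F [ 0.7 -0.7  0.1] t 6.05
```

Call:
send_rows(
  grip=[0,0,0,0,0],
  offset=[
    [-15,0,0],
    [-15,0,0],
    [-15,-3,-20],
    [-15,-3,-38],
    [-5,-3,-38],
  ],
  twist=[0,0,-5,-9.5,-9.5],
)

```text
clock: 6.47
position: [0.4906, -0.2006, 0.0752]
ee_rot: [0.69, 0.16, -0.687, 0.162]
ft_force: [0.2, -0.0, -0.3]
grip_width: 0.999
```

Call:
send_rows(
  grip=[0,60,120,255,255],
  offset=[
    [13,0,0],
    [13,0,0],
    [13,0,0],
    [13,0,0],
    [13,0,0],
  ],
  twist=[0,0,0,0,0],
  newtons=35,
)

```text
clock: 6.88
position: [0.4868, -0.2021, 0.0613]
ee_rot: [0.689, 0.158, -0.689, 0.159]
ft_force: [-0.9, 1.1, 1.7]
grip_width: 0.455
```

Call:
send_rows(
  grip=[255,255,255,255,255],
  offset=[
    [0,0,0],
    [0,0,0],
    [-20,0,0],
    [-50,0,0],
    [-60,0,0],
  ],
  twist=[0,0,0,0,0],
)

```text
clock: 7.3
position: [0.488, -0.2023, 0.1242]
ee_rot: [0.69, 0.158, -0.688, 0.159]
ft_force: [0.4, -0.2, -0.0]
grip_width: 0.405
```

```bash
python3 - <<'E'
from h import *
go([.646,-.174,.12],-91.4)
pose,p,d=grab("wrist","w6")
P,uv=wpts("wrist",d,np.ones(d.shape,bool),pose)
E
```

```text
TCP [ 0.488  -0.2023  0.1242] yaw -64.1 xaxis [ 0.004 -0.002 -1.   ] -> off [   4.7   43.6 -154.5] twist 27.3 j7 -0.89 w 0.405 F [ 0.4 -0.2 -0. ] t 7.3
```

View pics/w6.png

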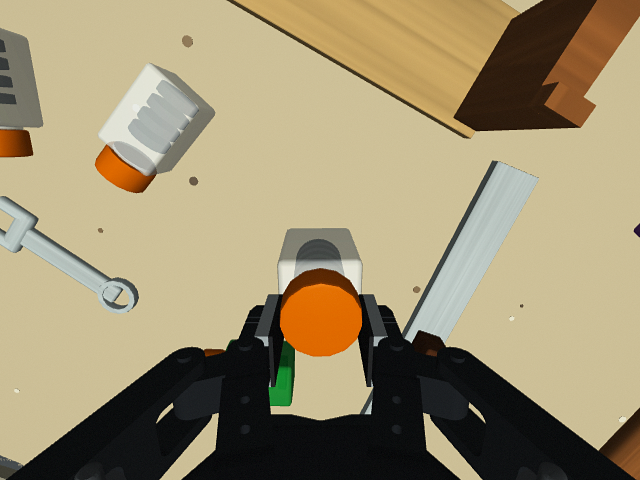

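Held upright on the cap at (321,312), square to the pads. I'll move over the rack place nearest the end post.

Call:
send_rows(
  grip=[255,255,255,255,255],
  offset=[
    [0,9,-31],
    [0,18,-62],
    [0,27,-93],
    [0,36,-124],
    [2,43,-154],
  ],
  twist=[6,12,18,24,27.3],
)

```text
clock: 7.77
position: [0.6453, -0.1733, 0.1179]
ee_rot: [-0.707, 0.011, 0.707, 0.011]
ft_force: [-0.2, 0.7, -0.3]
grip_width: 0.404
```

```bash
python3 - <<'E'
from h import *
go([.646,-.174,.12],-91.4)
pose,p,d=grab("wrist","w7"); np.savez("w7.npz",d=d,pos=pose["position"],rot=pose["ee_rot"])
fitcap2(pose,p,d,(.646,-.174),zr=(.1,.16))
P,uv=wpts("wrist",d,np.ones(d.shape,bool),pose)
# board
b=P[(P[:,2]>.008)&(P[:,2]<.017)&(P[:,0]>.58)&(P[:,0]<.72)&(abs(P[:,1])<.3)]
print("board med z",np.median(b[:,2]))
for y in np.arange(-.24,.1,.03):
    q=b[abs(b[:,1]-y)<.004]
    if len(q)>20: print(round(y,3),len(q),np.round(np.percentile(q[:,0],[0.5,99.5]),4))
q=P[(P[:,2]>.095)&(P[:,2]<.125)&(P[:,1]<-.23)&(P[:,0]>.58)&(P[:,0]<.71)]
if len(q): print("post",np.round(np.percentile(q,[.5,50,99.5],axis=0),4).tolist(),cv2.minAreaRect(q[:,:2].astype(np.float32)))
E
```

```text
TCP [ 0.6453 -0.1733  0.1179] yaw -91.8 xaxis [-0.    -0.001 -1.   ] -> off [-2.1  0.7 -0.7] twist -0.4 j7 -1.51 w 0.404 F [-0.2  0.7 -0.3] t 7.77
cap 0.6514 -0.1742 rad 0.0183 mean [ 0.6526 -0.1746  0.1373] 4910 tilt [-0.9  1.2]
board med z 0.012740452171247266
-0.24 1020 [0.6077 0.6865]
-0.21 1008 [0.6076 0.6873]
-0.18 429 [0.6581 0.6882]
-0.15 456 [0.6523 0.689 ]
-0.12 1027 [0.6107 0.6896]
-0.09 1028 [0.6108 0.6904]
-0.06 1022 [0.6118 0.6911]
-0.03 1024 [0.6129 0.6919]
0.0 1020 [0.6138 0.6926]
0.03 1026 [0.6146 0.6934]
0.06 185 [0.6142 0.6944]
post [[0.6126, -0.2692, 0.0953], [0.6486, -0.2568, 0.1031], [0.6805, -0.2478, 0.1158]] ((0.6462795734405518, -0.25872352719306946), (0.021393414586782455, 0.06885025650262833), 88.7520980834961)
```

View pics/w7.png

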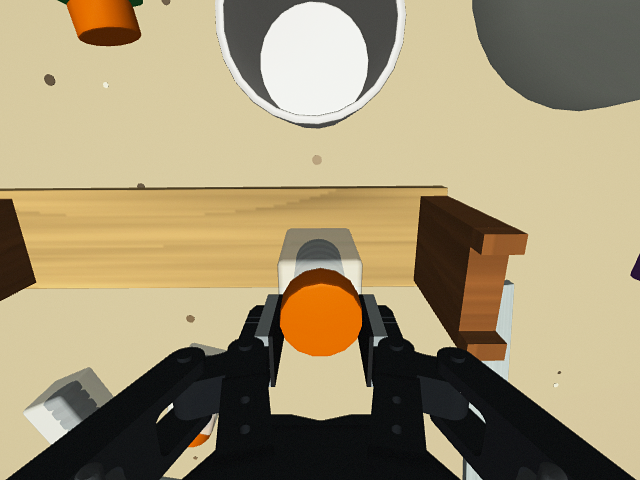

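The board edges give the rack's centre line as x ≈ 0.653 + 0.0256·y, and the end post is at (0.646, −0.259). The cap sits about 6 mm forward of the TCP. I'll lower the jar and release it.

Call:
send_rows(
  grip=[255,255,255,255,255],
  offset=[
    [10,2,3],
    [25,2,3],
    [38,2,3],
    [44,2,3],
    [45,2,3],
  ],
  twist=[-0.4,-0.4,-0.4,-0.4,-0.4],
)

```text
clock: 8.23
position: [0.6403, -0.175, 0.0732]
ee_rot: [-0.707, 0.006, 0.707, 0.006]
ft_force: [0.7, -0.2, -1.3]
grip_width: 0.403
```

Call:
send_rows(
  grip=[255,140,120,90,90],
  offset=[
    [0,0,0],
    [0,0,0],
    [0,0,0],
    [0,0,0],
    [0,0,0],
  ],
  twist=[0,0,0,0,0],
)

```text
clock: 8.65
position: [0.6408, -0.1754, 0.0737]
ee_rot: [0.707, -0.006, -0.707, -0.006]
ft_force: [-0.3, 0.0, -0.3]
grip_width: 0.647
```

Call:
send_rows(
  grip=[90,90,90,90,60],
  offset=[
    [-20,0,0],
    [-50,0,0],
    [-80,0,20],
    [-90,0,60],
    [-90,0,100],
  ],
  twist=[0,0,0,0,0],
)

```text
clock: 9.07
position: [0.5419, -0.1733, 0.1667]
ee_rot: [0.709, -0.006, -0.705, -0.005]
ft_force: [-0.0, 0.3, 0.5]
grip_width: 0.755
```

```bash
python3 - <<'E'
from h import *
go([.4802,-.0539,.1],-107.2)
pose,p,d=grab("wrist","w8")
fitcap2(pose,p,d,(.648,-.174),zr=(.07,.12))
fitjar(pose,d,(.51,-.063))
E
```

```text
TCP [ 0.5419 -0.1733  0.1667] yaw -90.9 xaxis [ 0.005 -0.001 -1.   ] -> off [  66.2 -118.4   64. ] twist 16.3 j7 -1.43 w 0.755 F [-0.   0.3  0.5] t 9.07
cap 0.646 -0.1758 rad 0.0179 mean [ 0.6483 -0.1726  0.0924] 1338 tilt [0.3 0.4]
jar centre 0.5101 -0.0631 dims 0.0404 0.0806 footdir -16.5 cap [ 0.4804 -0.0543] ztop [0.0403 0.0418]
```

View pics/w8.png

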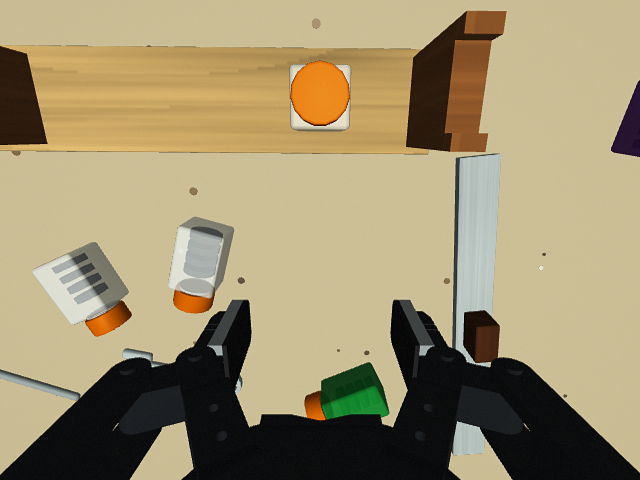

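Jar 1 of 4 stands in line on the board at pixel (320,93). Next is the white jar at (195,262), measured at cap (0.480,−0.054) with foot direction −17°.

```bash
python3 - <<'E'
from h import *
go([.470,-.051,.005],-106.8)
E
```

```text
TCP [ 0.5317 -0.1737  0.1628] yaw -91.1 xaxis [-0.006 -0.001 -1.   ] -> off [ 158.  -121.7   63. ] twist 15.7 j7 -1.43 w 0.763 F [-1.6 -2.2 -2.7] t 9.12
```

Call:
send_rows(
  grip=[90,90,90,90,90],
  offset=[
    [20,-33,20],
    [40,-66,40],
    [60,-99,60],
    [80,-123,73],
    [80,-123,73],
  ],
  twist=[5,10,15,15.5,15.5],
)

```text
clock: 9.53
position: [0.4651, -0.0438, 0.0801]
ee_rot: [-0.698, 0.099, 0.702, 0.1]
ft_force: [0.3, 0.2, 0.2]
grip_width: 0.65
```

```bash
python3 - <<'E'
from h import *
go([.470,-.051,.005],-106.8)
pose,p,d=grab("wrist","w9")
fitjar(pose,d,(.51,-.063))
go([.470,-.051,.005],-106.8)
E
```

```text
TCP [ 0.4651 -0.0438  0.0801] yaw -106.2 xaxis [-0.007  0.001 -1.   ] -> off [75.   5.5 -7.3] twist 0.6 j7 -1.92 w 0.65 F [0.3 0.2 0.2] t 9.53
jar centre 0.5099 -0.0626 dims 0.0401 0.0799 footdir -17.7 cap [ 0.4804 -0.0532] ztop [0.0404 0.0416]
TCP [ 0.4675 -0.0465  0.082 ] yaw -106.2 xaxis [-0.004  0.    -1.   ] -> off [77.   3.5 -4. ] twist 0.6 j7 -1.91 w 0.646 F [ 0.6 -1.5  0.1] t 9.58
```

Call:
send_rows(
  grip=[90,90,90,90,90],
  offset=[
    [0,1,-1],
    [30,1,-1],
    [60,1,-1],
    [78,1,-1],
    [78,1,-1],
  ],
  twist=[0.8,0.8,0.8,0.8,0.8],
)

```text
clock: 10.0
position: [0.4694, -0.0518, 0.0031]
ee_rot: [-0.698, 0.107, 0.7, 0.107]
ft_force: [-1.5, 0.3, -0.8]
grip_width: 0.651
```

Call:
send_rows(
  grip=[110,130,255,255,255],
  offset=[
    [0,0,0],
    [0,0,0],
    [0,0,0],
    [0,0,0],
    [0,0,0],
  ],
  twist=[0,0,0,0,0],
  newtons=20,
)

```text
clock: 10.42
position: [0.4719, -0.0509, 0.007]
ee_rot: [0.7, -0.107, -0.698, -0.106]
ft_force: [-1.0, -1.1, 6.4]
grip_width: 0.409
```

```bash
python3 - <<'E'
from h import *
go([.470,-.051,.005],-106.8)
pose,p,d=grab("wrist","w10")
E
```

```text
TCP [ 0.4719 -0.0509  0.007 ] yaw -107.3 xaxis [ 0.003 -0.001 -1.   ] -> off [2.  0.7 1.8] twist -0.5 j7 -1.98 w 0.409 F [-1.  -1.1  6.4] t 10.42
```

View pics/w10.png

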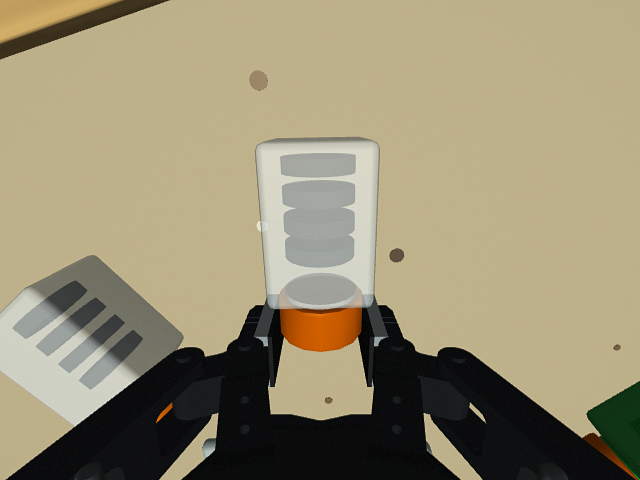

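Call:
send_rows(
  grip=[255,255,200,170,160],
  offset=[
    [-15,0,0],
    [-40,0,0],
    [-63,0,0],
    [-63,0,0],
    [-63,0,0],
  ],
  twist=[0,0,0,0,0],
)

```text
clock: 10.88
position: [0.4716, -0.0506, 0.07]
ee_rot: [0.7, -0.106, -0.698, -0.106]
ft_force: [0.7, 0.4, -0.9]
grip_width: 0.41
```

Call:
send_rows(
  grip=[155,152,150,149,149],
  offset=[
    [0,0,0],
    [0,0,0],
    [0,0,0],
    [0,0,0],
    [0,0,0],
  ],
  twist=[0,0,0,0,0],
)

```text
clock: 11.3
position: [0.4704, -0.0503, 0.0682]
ee_rot: [-0.699, 0.106, 0.699, 0.106]
ft_force: [0.1, -0.1, -0.6]
grip_width: 0.415
```

```bash
python3 - <<'E'
from h import *
go([.470,-.051,.005],-106.8)
pose,p,d=grab("wrist","w11"); held(pose,d,p)
E
```

```text
TCP [ 0.4704 -0.0503  0.0682] yaw -107.3 xaxis [-0.001  0.    -1.   ] -> off [63.2  0.7  0.1] twist -0.5 j7 -1.94 w 0.415 F [ 0.1 -0.1 -0.6] t 11.3
z -75 n 3136 x(min,med) [-32.4 -30.9 -28.4]
z -65 n 2949 x(min,med) [-32.7 -31.4 -30.1]
z -55 n 2733 x(min,med) [-33.  -31.7 -30.4]
z -45 n 2534 x(min,med) [-33.2 -32.  -30.8]
z -35 n 2377 x(min,med) [-33.5 -32.3 -31.2]
z -25 n 1904 x(min,med) [-33.7 -32.6 -31.4]
z -15 n 1585 x(min,med) [-31.3 -28.9 -21.8]
z -5 n 1571 x(min,med) [-31.7 -29.3 -20.8]
```

Not yet moved. Easing in half counts.

Call:
send_rows(
  grip=[148.5,148.5,148,148,148],
  offset=[
    [0,0,0],
    [0,0,0],
    [0,0,0],
    [0,0,0],
    [0,0,0],
  ],
  twist=[0,0,0,0,0],
)

```text
clock: 11.77
position: [0.4707, -0.0504, 0.0687]
ee_rot: [0.699, -0.106, -0.699, -0.106]
ft_force: [1.2, -0.5, -0.8]
grip_width: 0.42
```

```bash
python3 - <<'E'
from h import *
go([.470,-.051,.005],-106.8)
pose,p,d=grab("wrist","w11"); held(pose,d,p)
E
```

```text
TCP [ 0.4707 -0.0504  0.0687] yaw -107.3 xaxis [ 0. -0. -1.] -> off [63.7  0.7  0.5] twist -0.5 j7 -1.94 w 0.42 F [ 1.2 -0.5 -0.8] t 11.77
z -25 n 1029 x(min,med) [-12.8  -3.7  16. ]
z -15 n 2745 x(min,med) [-15.  -12.4  50.8]
z -5 n 1691 x(min,med) [-17.3 -15.6 -13.8]
z 5 n 1128 x(min,med) [-19.2 -17.6 -15.9]
```

View pics/w11.png

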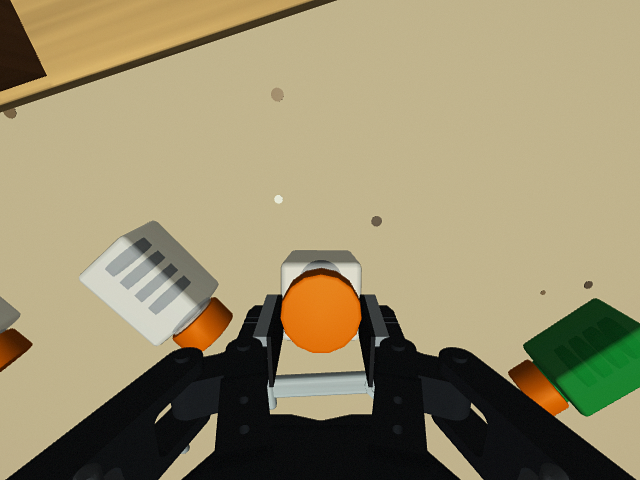

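The jar now hangs in the pads with its cap on top, leaning about 11°. I'll tighten slightly and carry it to the next place.

```bash
python3 - <<'E'
from h import *
go([.6455,-.096,.12],-91.5)
E
```

```text
TCP [ 0.4707 -0.0504  0.0687] yaw -107.3 xaxis [ 0. -0. -1.] -> off [ -51.3   -8.4 -180.4] twist -15.8 j7 -1.94 w 0.421 F [-0.6  0.6 -0.7] t 11.82
```

Call:
send_rows(
  grip=[152,156,160,160,160],
  offset=[
    [-10,0,0],
    [-20,0,0],
    [-30,0,0],
    [-40,0,0],
    [-50,0,0],
  ],
  twist=[0,0,0,0,0],
)

```text
clock: 12.23
position: [0.471, -0.0504, 0.1203]
ee_rot: [0.699, -0.106, -0.699, -0.106]
ft_force: [-0.6, -0.2, -1.4]
grip_width: 0.41
```

```bash
python3 - <<'E'
from h import *
go([.6455,-.096,.12],-91.5)
pose,p,d=grab("wrist","w12"); held(pose,d,p)
E
```

```text
TCP [ 0.471  -0.0504  0.1203] yaw -107.3 xaxis [ 0.001 -0.    -1.   ] -> off [   0.5   -8.4 -180.1] twist -15.8 j7 -1.91 w 0.41 F [-0.6 -0.2 -1.4] t 12.23
z -25 n 1305 x(min,med) [-13.    6.9  20.3]
z -15 n 2770 x(min,med) [-14.9 -12.4  59.6]
z -5 n 1677 x(min,med) [-16.9 -15.3 -13.6]
z 5 n 1129 x(min,med) [-18.5 -17.1 -15.5]
```

Call:
send_rows(
  grip=[160,160,160,160,160],
  offset=[
    [0,-2,-38],
    [0,-4,-76],
    [0,-6,-114],
    [0,-7,-150],
    [0,-8,-180],
  ],
  twist=[-4,-8,-12,-15.8,-15.8],
)

```text
clock: 12.7
position: [0.647, -0.0974, 0.1187]
ee_rot: [0.707, -0.008, -0.707, -0.008]
ft_force: [0.9, 1.3, -0.3]
grip_width: 0.408
```

Call:
send_rows(
  grip=[160,158,155,152,151],
  offset=[
    [0,0,0],
    [15,0,0],
    [30,0,0],
    [38,0,0],
    [42,0,0],
  ],
  twist=[0,0,0,0,0],
)

```text
clock: 13.12
position: [0.6461, -0.0963, 0.0783]
ee_rot: [0.708, -0.009, -0.706, -0.009]
ft_force: [-2.6, 1.5, 25.0]
grip_width: 0.411
```

```bash
python3 - <<'E'
from h import *
go([.6455,-.096,.0765],-91.5)
pose,p,d=grab("wrist","w13"); held(pose,d,p)
E
```

```text
TCP [ 0.6461 -0.0963  0.0783] yaw -91.5 xaxis [ 0.003 -0.    -1.   ] -> off [ 1.8 -0.3  0.6] twist -0.0 j7 -1.66 w 0.411 F [-2.6  1.5 25. ] t 13.12
z -45 n 285 x(min,med) [64.5 65.7 66.4]
z -35 n 654 x(min,med) [64.4 65.6 66.4]
z -25 n 1664 x(min,med) [-13.8   9.6  66.3]
z -15 n 3520 x(min,med) [-16.1   1.1  66.1]
z -5 n 1809 x(min,med) [-18.4 -16.7  65.7]
z 5 n 1201 x(min,med) [-20.3 -18.6 -17. ]
```

Pressing took 25 N and did not level it, so I'll raise a little and release. It should settle flat.

Call:
send_rows(
  grip=[151,151,145,138,125],
  offset=[
    [-2,0,0],
    [-3,0,0],
    [-3,0,0],
    [-3,0,0],
    [-3,0,0],
  ],
  twist=[0,0,0,0,0],
)

```text
clock: 13.58
position: [0.6449, -0.0963, 0.0797]
ee_rot: [-0.707, 0.009, 0.707, 0.009]
ft_force: [0.3, -0.2, -0.6]
grip_width: 0.508
```

```bash
python3 - <<'E'
from h import *
go([.6455,-.096,.0765],-91.5)
pose,p,d=grab("wrist","w14"); held(pose,d,p); fitcap2(pose,p,d,(.65,-.096),zr=(.07,.13))
E
```

```text
TCP [ 0.6449 -0.0963  0.0797] yaw -91.5 xaxis [-0. -0. -1.] -> off [ 3.2 -0.3 -0.6] twist 0.0 j7 -1.65 w 0.508 F [ 0.3 -0.2 -0.6] t 13.58
z -45 n 342 x(min,med) [65.6 66.9 67.7]
z -35 n 700 x(min,med) [65.7 66.9 67.7]
z -25 n 652 x(min,med) [65.7 66.9 67.7]
z -15 n 3725 x(min,med) [-13.3  17.9  67.4]
z -5 n 1949 x(min,med) [-14.5 -13.1   7.5]
z 5 n 1447 x(min,med) [-15.2 -14.  -12.9]
z 15 n 1068 x(min,med) [-15.7 -14.5 -13.3]
cap 0.641 -0.0972 rad 0.018 mean [ 0.642  -0.0971  0.0935] 4393 tilt [-3.6  0.1]
```

View pics/w14.png

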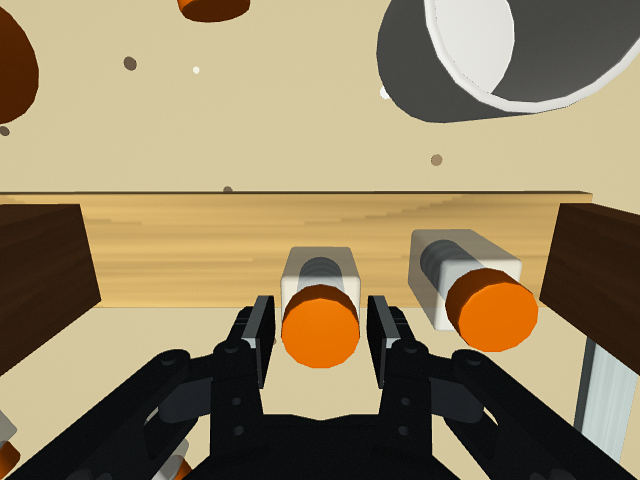

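It stands on the board but about 9 mm toward the robot. I'll regrip it squarely and shift it 8 mm onto the line.

Call:
send_rows(
  grip=[125,160,200,255,255],
  offset=[
    [4,0,0],
    [5,0,0],
    [5,0,0],
    [5,0,0],
    [5,0,0],
  ],
  twist=[0,0,0,0,0],
)

```text
clock: 14.05
position: [0.6448, -0.0963, 0.0745]
ee_rot: [-0.707, 0.009, 0.707, 0.009]
ft_force: [-0.2, -0.3, -0.4]
grip_width: 0.412
```

Call:
send_rows(
  grip=[255,255,255,255,255],
  offset=[
    [-3,0,0],
    [-3,0,-5],
    [-3,0,-9],
    [0,0,-9],
    [0,0,-9],
  ],
  twist=[0,0,0,0,0],
)

```text
clock: 14.47
position: [0.6543, -0.0964, 0.0744]
ee_rot: [0.707, -0.009, -0.707, -0.009]
ft_force: [-0.4, 1.1, -1.1]
grip_width: 0.412
```

Call:
send_rows(
  grip=[140,120,100,100,100],
  offset=[
    [0,0,0],
    [0,0,0],
    [0,0,0],
    [-20,0,0],
    [-40,0,0],
  ],
  twist=[0,0,0,0,0],
)

```text
clock: 14.88
position: [0.6529, -0.0965, 0.114]
ee_rot: [-0.706, 0.009, 0.708, 0.009]
ft_force: [0.8, 0.7, 0.4]
grip_width: 0.607
```

Call:
send_rows(
  grip=[100,100,100,100,100],
  offset=[
    [-40,-20,30],
    [-40,-40,60],
    [-40,-60,90],
    [-40,-80,110],
    [-40,-80,110],
  ],
  twist=[0,0,0,0,0],
)

```text
clock: 15.3
position: [0.5429, -0.009, 0.1555]
ee_rot: [-0.707, 0.007, 0.707, 0.007]
ft_force: [1.4, 0.5, -0.1]
grip_width: 0.609
```

```bash
python3 - <<'E'
from h import *
pose,p,d=grab("wrist","w15")
fitcap2(pose,p,d,(.648,-.097),zr=(.07,.12),r=.04);fitcap2(pose,p,d,(.648,-.175),zr=(.07,.12),r=.04)
fitjar(pose,d,(.485,.046))
go([.45,.03,.08],-66)
E
```

```text
cap 0.6456 -0.0969 rad 0.0181 mean [ 0.6458 -0.0965  0.0925] 3326 tilt [-0.1  0. ]
cap 0.6459 -0.1753 rad 0.0184 mean [ 0.6461 -0.1743  0.0924] 3270 tilt [-0.1 -0.1]
jar centre 0.4868 0.0444 dims 0.0803 0.0405 footdir 22.4 cap [0.4581 0.0326] ztop [0.0401 0.0416]
TCP [ 0.5447 -0.0114  0.1555] yaw -91.3 xaxis [ 0.001 -0.001 -1.   ] -> off [ 75.4 -39.3  95.6] twist -25.3 j7 -1.74 w 0.608 F [ 0.9 -0.3 -0.6] t 15.35
```

View pics/w15.png

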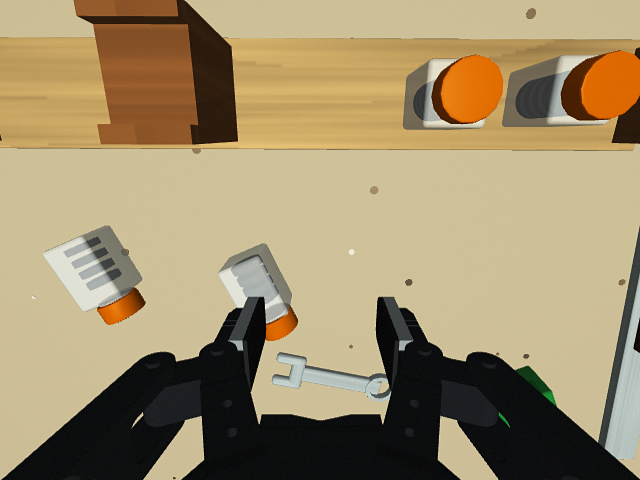

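Both placed jars stand level with their cap tops at z 0.0925. Next is the white jar at (260,290), with its cap at (0.458,0.033).

Call:
send_rows(
  grip=[90,90,90,90,90],
  offset=[
    [20,-10,30],
    [45,-20,60],
    [65,-30,90],
    [74,-40,97],
    [74,-40,97],
  ],
  twist=[-6,-12,-18,-23.7,-23.7],
)

```text
clock: 15.77
position: [0.4473, 0.0297, 0.0788]
ee_rot: [-0.692, -0.139, 0.695, -0.138]
ft_force: [-0.3, 0.6, -0.3]
grip_width: 0.647
```

```bash
python3 - <<'E'
from h import *
pose,p,d=grab("wrist","w16")
fitjar(pose,d,(.4868,.0444))
go([.449,.0288,.007],-67.6)
E
```

```text
jar centre 0.4863 0.0446 dims 0.0795 0.0401 footdir 22.6 cap [0.4577 0.0327] ztop [0.0404 0.0416]
TCP [0.4496 0.0289 0.0803] yaw -67.8 xaxis [-0.001 -0.    -1.   ] -> off [73.3 -0.2  0.5] twist -0.2 j7 -1.42 w 0.65 F [ 0.3 -0.7  0.5] t 15.82
```

Call:
send_rows(
  grip=[90,90,90,90,90],
  offset=[
    [20,0,0],
    [45,0,0],
    [65,0,0],
    [73,0,0],
    [73,0,0],
  ],
  twist=[0,0,0,0,0],
)

```text
clock: 16.23
position: [0.4504, 0.0282, 0.0068]
ee_rot: [-0.693, -0.135, 0.695, -0.135]
ft_force: [-0.3, -0.3, -0.5]
grip_width: 0.649
```

Call:
send_rows(
  grip=[110,130,255,255,255],
  offset=[
    [0,0,0],
    [0,0,0],
    [0,0,0],
    [0,0,0],
    [0,0,0],
  ],
  twist=[0,0,0,0,0],
  newtons=20,
)

```text
clock: 16.65
position: [0.4511, 0.0286, 0.0087]
ee_rot: [0.695, 0.136, -0.693, 0.136]
ft_force: [-1.0, -1.6, 6.5]
grip_width: 0.412
```

Call:
send_rows(
  grip=[255,255,200,170,160],
  offset=[
    [-15,0,0],
    [-40,0,0],
    [-63,0,0],
    [-63,0,0],
    [-63,0,0],
  ],
  twist=[0,0,0,0,0],
)

```text
clock: 17.07
position: [0.4511, 0.0287, 0.0719]
ee_rot: [0.695, 0.136, -0.693, 0.136]
ft_force: [-0.2, 0.5, -0.8]
grip_width: 0.409
```

```bash
python3 - <<'E'
from h import *
go([.449,.0288,.07],-67.6)
pose,p,d=grab("wrist","w17"); held(pose,d,p)
E
```

```text
TCP [0.4511 0.0287 0.0719] yaw -67.8 xaxis [ 0.003 -0.001 -1.   ] -> off [ 1.9 -0.9  1.9] twist -0.2 j7 -1.43 w 0.409 F [-0.2  0.5 -0.8] t 17.07
z -75 n 2822 x(min,med) [-31.3 -29.8 -27.1]
z -65 n 2890 x(min,med) [-31.5 -30.2 -28.9]
z -55 n 2683 x(min,med) [-31.7 -30.5 -29.1]
z -45 n 2505 x(min,med) [-31.9 -30.7 -29.4]
z -35 n 2303 x(min,med) [-32.  -30.8 -29.7]
z -25 n 2045 x(min,med) [-32.3 -31.  -29.8]
z -15 n 1436 x(min,med) [-30.3 -27.3 -20.8]
z -5 n 1604 x(min,med) [-29.8 -27.6 -18.8]
z 5 n 62 x(min,med) [-29.1 -26.8 -18.4]
```

View pics/w17.png

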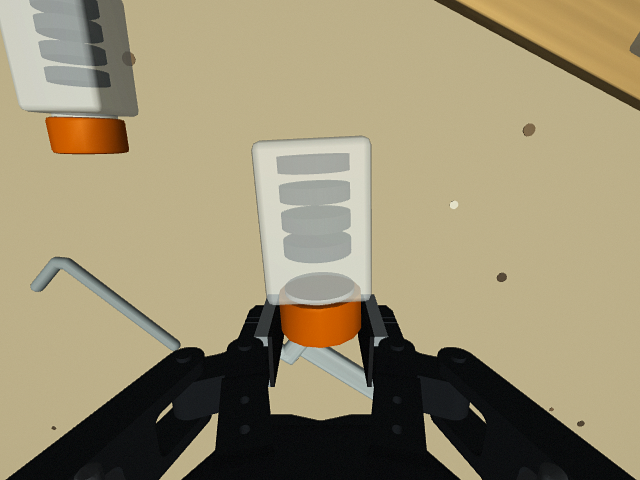

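Call:
send_rows(
  grip=[155,151,149,148.5,148.5],
  offset=[
    [0,0,0],
    [0,0,0],
    [0,0,0],
    [0,0,0],
    [0,0,0],
  ],
  twist=[0,0,0,0,0],
)

```text
clock: 17.53
position: [0.45, 0.0289, 0.0703]
ee_rot: [-0.694, -0.136, 0.694, -0.136]
ft_force: [0.4, 0.1, -0.8]
grip_width: 0.416
```

```bash
python3 - <<'E'
from h import *
pose,p,d=grab("wrist","w18"); held(pose,d,p)
E
```

```text
z -75 n 1177 x(min,med) [ 6.   8.6 11.9]
z -65 n 1882 x(min,med) [-0.4  3.3  6.8]
z -55 n 2007 x(min,med) [-6.6 -3.   0.5]
z -45 n 2132 x(min,med) [-13.   -9.3  -5.6]
z -35 n 2275 x(min,med) [-19.3 -15.7 -12. ]
z -25 n 1737 x(min,med) [-22.2 -18.8 -11.9]
z -15 n 2262 x(min,med) [-28.3 -23.  -10.2]
z -5 n 593 x(min,med) [-28.9 -24.9 -16.8]
```

It is pivoting slowly (about 32°). I'll hold this closure.

Call:
send_rows(
  grip=[148.5,148.5,148.5,148.5,148.5],
  offset=[
    [0,0,0],
    [0,0,0],
    [0,0,0],
    [0,0,0],
    [0,0,0],
  ],
  twist=[0,0,0,0,0],
)

```text
clock: 18.0
position: [0.4502, 0.0288, 0.0707]
ee_rot: [0.694, 0.136, -0.694, 0.136]
ft_force: [0.4, -0.3, -0.9]
grip_width: 0.415
```

```bash
python3 - <<'E'
from h import *
pose,p,d=grab("wrist","w19"); held(pose,d,p)
E
```

```text
z -65 n 197 x(min,med) [34.5 36.6 39.5]
z -55 n 1522 x(min,med) [20.5 27.6 35.4]
z -45 n 1832 x(min,med) [ 5.7 13.  20.5]
z -35 n 2261 x(min,med) [-8.7 -1.7  6.1]
z -25 n 1990 x(min,med) [-18.7  -9.3  -5.4]
z -15 n 2164 x(min,med) [-25.  -20.7  -3.5]
z -5 n 953 x(min,med) [-21.8 -18.5 -15.1]
z 5 n 679 x(min,med) [-15.1 -12.1  -8.4]
z 15 n 72 x(min,med) [-8.3 -7.6 -6.2]
```

Call:
send_rows(
  grip=[148.4,148.4,148.3,148.3,148.3],
  offset=[
    [0,0,0],
    [0,0,0],
    [0,0,0],
    [0,0,0],
    [0,0,0],
  ],
  twist=[0,0,0,0,0],
)

```text
clock: 18.47
position: [0.4502, 0.0288, 0.0707]
ee_rot: [0.694, 0.136, -0.694, 0.136]
ft_force: [-0.7, 0.4, -1.0]
grip_width: 0.421
```

```bash
python3 - <<'E'
from h import *
pose,p,d=grab("wrist","w20"); held(pose,d,p)
E
```

```text
z -65 n 196 x(min,med) [34.6 36.6 39.2]
z -55 n 1508 x(min,med) [20.6 27.7 35.2]
z -45 n 1849 x(min,med) [ 5.8 13.  20.7]
z -35 n 2252 x(min,med) [-8.6 -1.7  6.1]
z -25 n 2005 x(min,med) [-18.7  -9.3  -5.2]
z -15 n 2157 x(min,med) [-25.  -20.7  -3.4]
z -5 n 963 x(min,med) [-21.8 -18.5 -15.1]
z 5 n 679 x(min,med) [-14.9 -12.1  -8.5]
z 15 n 62 x(min,med) [-8.5 -7.7 -6. ]
```

Call:
send_rows(
  grip=[148.1,148.1,148,148,148],
  offset=[
    [0,0,0],
    [0,0,0],
    [0,0,0],
    [0,0,0],
    [0,0,0],
  ],
  twist=[0,0,0,0,0],
)

```text
clock: 18.93
position: [0.4501, 0.0288, 0.0707]
ee_rot: [0.694, 0.136, -0.694, 0.136]
ft_force: [0.3, 0.2, -0.4]
grip_width: 0.421
```

```bash
python3 - <<'E'
from h import *
pose,p,d=grab("wrist","w21"); held(pose,d,p)
E
```

```text
z -45 n 235 x(min,med) [45.9 51.1 54.6]
z -35 n 2301 x(min,med) [ 8.4 25.5 47.3]
z -25 n 2579 x(min,med) [-18.6  -0.6   8.6]
z -15 n 1961 x(min,med) [-20.3 -18.    1.2]
z -5 n 1313 x(min,med) [-18.1 -16.5 -14.8]
z 5 n 1025 x(min,med) [-15.6 -14.1 -12.4]
z 15 n 148 x(min,med) [-13.5 -12.3 -10.5]
```

Call:
send_rows(
  grip=[148,147.9,147.9,148,150],
  offset=[
    [0,0,0],
    [0,0,0],
    [0,0,0],
    [0,0,0],
    [0,0,0],
  ],
  twist=[0,0,0,0,0],
)

```text
clock: 19.4
position: [0.4502, 0.0288, 0.0707]
ee_rot: [0.694, 0.136, -0.694, 0.136]
ft_force: [0.5, -0.6, -1.4]
grip_width: 0.412
```

```bash
python3 - <<'E'
from h import *
pose,p,d=grab("wrist","w22"); held(pose,d,p)
go([.646,-.016,.125],-91.5)
E
```

```text
z -45 n 193 x(min,med) [47.7 51.9 55.1]
z -35 n 2298 x(min,med) [ 9.1 26.4 48.9]
z -25 n 2598 x(min,med) [-18.4  -0.4   9.1]
z -15 n 1984 x(min,med) [-20.1 -17.9   1.5]
z -5 n 1310 x(min,med) [-18.  -16.4 -14.7]
z 5 n 1023 x(min,med) [-15.5 -14.  -12.3]
z 15 n 147 x(min,med) [-12.9 -12.2 -11.1]
TCP [0.4501 0.0288 0.0707] yaw -67.8 xaxis [ 0. -0. -1.] -> off [ -54.3  115.5 -164.4] twist 23.7 j7 -1.43 w 0.411 F [-0.7  0.8 -0.3] t 19.45
```

Hanging about 11° off vertical, which is good enough. I'll carry it to the third place.

Call:
send_rows(
  grip=[155,160,160,160,160],
  offset=[
    [-25,0,0],
    [-50,10,-15],
    [-54,33,-47],
    [-54,56,-79],
    [-54,79,-111],
  ],
  twist=[0,6,12,18,23.7],
)

```text
clock: 19.87
position: [0.5848, -0.0033, 0.1255]
ee_rot: [0.708, -0.012, -0.706, -0.011]
ft_force: [0.4, 0.4, -0.8]
grip_width: 0.408
```

```bash
python3 - <<'E'
from h import *
go([.6355,-.016,.125],-91.5)
pose,p,d=grab("wrist","w23"); held(pose,d,p)
go([.6355,-.016,.125],-91.5)
E
```

```text
TCP [ 0.5848 -0.0033  0.1255] yaw -91.8 xaxis [ 0.002 -0.001 -1.   ] -> off [  0.6  11.  -51.1] twist -0.3 j7 -1.8 w 0.408 F [ 0.4  0.4 -0.8] t 19.87
z -45 n 285 x(min,med) [45.3 51.  55. ]
z -35 n 2381 x(min,med) [ 6.8 24.3 46.8]
z -25 n 2567 x(min,med) [-19.1  -0.5   7.1]
z -15 n 1907 x(min,med) [-20.  -17.8   1.6]
z -5 n 1299 x(min,med) [-17.8 -16.1 -14.4]
z 5 n 1001 x(min,med) [-15.2 -13.8 -12. ]
z 15 n 95 x(min,med) [-12.9 -12.  -11.1]
TCP [ 0.59   -0.0058  0.1237] yaw -92.4 xaxis [ 0.003 -0.    -1.   ] -> off [ -1.2   8.2 -45.8] twist -0.9 j7 -1.81 w 0.406 F [ 0.1 -3.3  0.3] t 19.92
```

Call:
send_rows(
  grip=[160,160,160,160,160],
  offset=[
    [0,6,-26],
    [0,12,-52],
    [15,12,-52],
    [30,12,-52],
    [42,12,-52],
  ],
  twist=[0,0,0,0,0],
)

```text
clock: 20.33
position: [0.6342, -0.0158, 0.0811]
ee_rot: [-0.707, 0.009, 0.707, 0.009]
ft_force: [-1.5, -0.1, -1.2]
grip_width: 0.41
```

```bash
python3 - <<'E'
from h import *
go([.6355,-.016,.079],-91.5)
E
```

```text
TCP [ 0.6342 -0.0158  0.0811] yaw -91.5 xaxis [-0.001  0.    -1.   ] -> off [ 2.1  0.2 -1.3] twist 0.0 j7 -1.8 w 0.41 F [-1.5 -0.1 -1.2] t 20.33
```

Call:
send_rows(
  grip=[160,150,145,138,125],
  offset=[
    [2,0,0],
    [2,0,0],
    [2,0,0],
    [2,0,0],
    [2,0,0],
  ],
  twist=[0,0,0,0,0],
)

```text
clock: 20.75
position: [0.6347, -0.0157, 0.0814]
ee_rot: [0.707, -0.009, -0.707, -0.009]
ft_force: [0.2, 0.3, -0.4]
grip_width: 0.513
```

```bash
python3 - <<'E'
from h import *
go([.6355,-.016,.079],-91.5)
pose,p,d=grab("wrist","w24"); held(pose,d,p);fitcap2(pose,p,d,(.65,-.016),zr=(.07,.12),r=.04)
E
```

```text
TCP [ 0.6347 -0.0157  0.0814] yaw -91.5 xaxis [ 0.001 -0.    -1.   ] -> off [ 2.4  0.3 -0.8] twist 0.0 j7 -1.8 w 0.513 F [ 0.2  0.3 -0.4] t 20.75
z -55 n 517 x(min,med) [67.4 68.7 69.4]
z -45 n 2255 x(min,med) [ 7.8 34.5 69.3]
z -35 n 2413 x(min,med) [-12.7 -10.1   9.1]
z -25 n 1652 x(min,med) [-12.7 -11.5 -10.3]
z -15 n 1433 x(min,med) [-12.6 -11.4 -10.3]
z -5 n 386 x(min,med) [-12.3 -11.2  -9.9]
cap 0.6569 -0.017 rad 0.0181 mean [ 0.6602 -0.0172  0.0919] 645 tilt [-2.5  0.1]
```

View pics/w24.png

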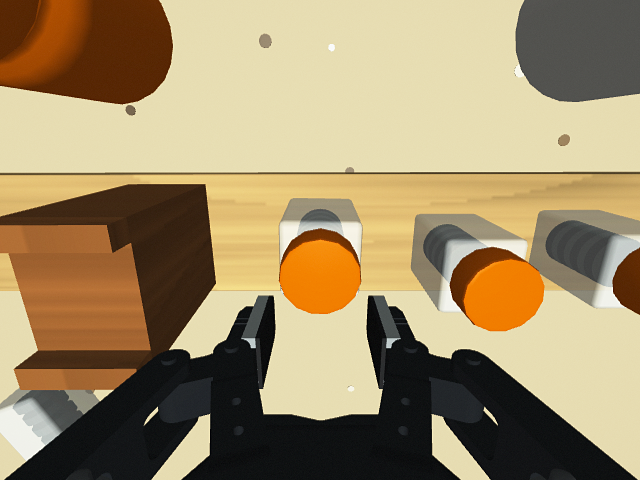

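The third jar stands upright on the board at (320,272). Now retreat and go to the last jar.

Call:
send_rows(
  grip=[120,110,100,90,90],
  offset=[
    [-25,0,0],
    [-60,0,20],
    [-70,-30,45],
    [-75,-65,70],
    [-75,-95,95],
  ],
  twist=[0,0,0,0,0],
)

```text
clock: 21.22
position: [0.5419, 0.0829, 0.1578]
ee_rot: [0.708, -0.01, -0.706, -0.01]
ft_force: [0.5, 1.4, 0.6]
grip_width: 0.646
```

Call:
send_rows(
  grip=[90,90,90,90,90],
  offset=[
    [0,-20,10],
    [0,-40,20],
    [0,-50,30],
    [0,-50,30],
    [0,-50,30],
  ],
  twist=[-6,-12,-18,-21,-21],
)

```text
clock: 21.63
position: [0.5129, 0.1334, 0.1562]
ee_rot: [0.697, 0.121, -0.696, 0.121]
ft_force: [0.4, -0.3, -0.5]
grip_width: 0.646
```

```bash
python3 - <<'E'
from h import *
pose,p,d=grab("wrist","w25")
fitjar(pose,d,(.5055,.1875))
for y,x in((-.016,.654),(-.097,.646)): fitcap2(pose,p,d,(x,y),zr=(.07,.12),r=.04)
go([.466,.174,.08],-68.6)
P,uv=wpts("wrist",d,np.ones(d.shape,bool),pose)
b=P[(P[:,2]>.008)&(P[:,2]<.017)&(P[:,0]>.58)&(P[:,0]<.72)&(abs(P[:,1])<.3)]
for y in (.12,.15,.18,.21,.235):
    q=b[abs(b[:,1]-y)<.004]
    if len(q)>20: print(round(y,3),len(q),np.round(np.percentile(q[:,0],[0.5,99.5]),4))
for lo,hi in ((.04,.13),(.23,.29)):
    q=P[(P[:,2]>.095)&(P[:,2]<.125)&(P[:,1]>lo)&(P[:,1]<hi)&(P[:,0]>.58)&(P[:,0]<.71)]
    if len(q): print("post",cv2.minAreaRect(q[:,:2].astype(np.float32)))
E
```

```text
jar centre 0.5062 0.1867 dims 0.0802 0.0403 footdir 21.2 cap [0.4773 0.1755] ztop [0.0403 0.0417]
cap 0.6553 -0.0134 rad 0.0173 mean [ 0.6523 -0.0087  0.0924] 1174 tilt [-0.6  0.5]Traceback (most recent call last):
  File "<stdin>", line 4, in <module>
  File "h.py", line 63, in fitcap2
    zt=np.percentile(q[:,2],90); q=q[q[:,2]>zt-.004]
    return _quantile_unchecked(
        a, q, axis, out, overwrite_input, method, keepdims, weights)
    return _ureduce(a,
                    func=_quantile_ureduce_func,
    ...<5 lines>...
                    overwrite_input=overwrite_input,
                    method=method)
    r = func(a, **kwargs)
    result = _quantile(arr,
                       quantiles=q,
    ...<2 lines>...
                       out=out,
                       weights=wgt)
    slices_having_nans = np.isnan(arr[-1, ...])
                                  ~~~^^^^^^^^^
IndexError: index -1 is out of bounds for axis 0 with size 0
```

View pics/w25.png

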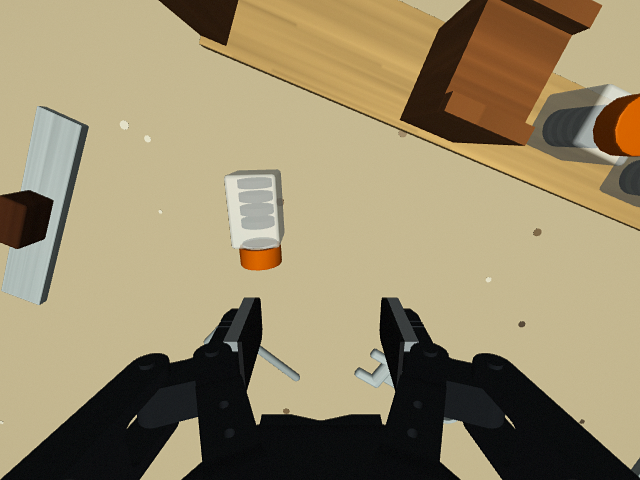

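The last white jar is at (258,215), with its cap at (0.477,0.1755). Approaching.

```bash
python3 - <<'E'
from h import *
go([.4684,.1721,.08],-68.8)
E
```

```text
TCP [0.5133 0.1325 0.1561] yaw -70.5 xaxis [ 0.001 -0.    -1.   ] -> off [ 76.  -52.3  29.2] twist -1.7 j7 -1.68 w 0.647 F [ 0.8 -1.5 -0.3] t 21.68
```

Call:
send_rows(
  grip=[90,90,90,90,90],
  offset=[
    [20,-25,15],
    [45,-52,29],
    [76,-52,29],
    [76,-52,29],
    [76,-52,29],
  ],
  twist=[-1.7,-1.7,-1.7,-1.7,-1.7],
)

```text
clock: 22.1
position: [0.4684, 0.1708, 0.0793]
ee_rot: [-0.694, -0.129, 0.696, -0.129]
ft_force: [0.3, 0.2, 0.3]
grip_width: 0.647
```

```bash
python3 - <<'E'
from h import *
pose,p,d=grab("wrist","w26")
fitjar(pose,d,(.5062,.1867))
go([.4684,.1721,.007],-68.8)
E
```

```text
jar centre 0.506 0.1865 dims 0.0798 0.0402 footdir 21.4 cap [0.4772 0.1752] ztop [0.0404 0.0416]
TCP [0.4696 0.171  0.0806] yaw -68.9 xaxis [ 0. -0. -1.] -> off [73.6 -1.5  0.7] twist -0.1 j7 -1.79 w 0.648 F [ 0.3  0.2 -0.3] t 22.15
```

Call:
send_rows(
  grip=[90,90,90,90,90],
  offset=[
    [20,-1,1],
    [45,-1,1],
    [65,-1,1],
    [73,-1,1],
    [73,-1,1],
  ],
  twist=[0,0,0,0,0],
)

```text
clock: 22.57
position: [0.4678, 0.1716, 0.0065]
ee_rot: [-0.695, -0.129, 0.695, -0.129]
ft_force: [-0.7, -0.1, -0.4]
grip_width: 0.646
```

Call:
send_rows(
  grip=[110,130,255,255,255],
  offset=[
    [0,0,0],
    [0,0,0],
    [0,0,0],
    [0,0,0],
    [0,0,0],
  ],
  twist=[0,0,0,0,0],
  newtons=20,
)

```text
clock: 22.98
position: [0.4681, 0.1725, 0.0079]
ee_rot: [0.696, 0.13, -0.694, 0.13]
ft_force: [-1.6, -1.3, 7.2]
grip_width: 0.41
```

Call:
send_rows(
  grip=[255,255,200,170,160],
  offset=[
    [-15,0,0],
    [-40,0,0],
    [-63,0,0],
    [-63,0,0],
    [-63,0,0],
  ],
  twist=[0,0,0,0,0],
)

```text
clock: 23.4
position: [0.4683, 0.1726, 0.0711]
ee_rot: [0.696, 0.13, -0.694, 0.13]
ft_force: [0.1, -0.6, -1.7]
grip_width: 0.408
```

Call:
send_rows(
  grip=[155,151,149,148.5,148.5],
  offset=[
    [0,0,0],
    [0,0,0],
    [0,0,0],
    [0,0,0],
    [0,0,0],
  ],
  twist=[0,0,0,0,0],
)

```text
clock: 23.82
position: [0.467, 0.1724, 0.0692]
ee_rot: [-0.695, -0.13, 0.695, -0.13]
ft_force: [-0.2, 0.7, -1.4]
grip_width: 0.417
```

```bash
python3 - <<'E'
from h import *
pose,p,d=grab("wrist","w27"); held(pose,d,p)
E
```

```text
z -45 n 1634 x(min,med) [23.7 35.8 50.8]
z -35 n 2367 x(min,med) [-2.1  9.2 23.2]
z -25 n 2377 x(min,med) [-20.9  -7.   -0.8]
z -15 n 1766 x(min,med) [-21.6 -18.9   0.3]
z -5 n 1194 x(min,med) [-18.4 -16.2 -14.1]
z 5 n 849 x(min,med) [-14.6 -12.7 -10.4]
z 15 n 43 x(min,med) [-11.1 -10.1  -9. ]
```

Call:
send_rows(
  grip=[148.4,148.3,148.2,148.1,148.1],
  offset=[
    [0,0,0],
    [0,0,0],
    [0,0,0],
    [0,0,0],
    [0,0,0],
  ],
  twist=[0,0,0,0,0],
)

```text
clock: 24.28
position: [0.4673, 0.1724, 0.0697]
ee_rot: [0.695, 0.13, -0.695, 0.13]
ft_force: [-0.1, -0.7, -0.9]
grip_width: 0.42
```

```bash
python3 - <<'E'
from h import *
pose,p,d=grab("wrist","w27"); held(pose,d,p)
go([.64,.176,.14],-91.5)
E
```

```text
z -25 n 3420 x(min,med) [-15.8   7.3  54.7]
z -15 n 1963 x(min,med) [-16.6 -15.2   4.9]
z -5 n 1478 x(min,med) [-16.5 -15.4 -14.3]
z 5 n 1125 x(min,med) [-16.4 -15.3 -14.1]
z 15 n 60 x(min,med) [-15.6 -14.8 -13.8]
TCP [0.4673 0.1724 0.0697] yaw -68.8 xaxis [ 0. -0. -1.] -> off [ -70.3   59.1 -162.3] twist 22.7 j7 -1.8 w 0.415 F [-0.4 -0.4 -0.5] t 24.33
```

Perfectly upright now. Carry it to the narrow bay.

Call:
send_rows(
  grip=[155,160,160,160,160],
  offset=[
    [-25,0,0],
    [-50,10,-20],
    [-55,25,-55],
    [-55,40,-90],
    [-55,50,-125],
  ],
  twist=[0,6,12,18,22.7],
)

```text
clock: 24.75
position: [0.6044, 0.1693, 0.1255]
ee_rot: [0.708, -0.012, -0.706, -0.011]
ft_force: [-0.2, 0.8, -0.0]
grip_width: 0.407
```

```bash
python3 - <<'E'
from h import *
import numpy as np
# commanded estimate
R=Rn.from_euler('z',0).as_matrix()
y=np.radians(-68.8); ty=np.array([np.cos(y),np.sin(y)]); tz=np.array([ty[1],-ty[0]])
c=np.array([.4673,.1724])+.050*ty-.125*tz; print("cmd",c)
y=np.radians(-91.5); ty=np.array([np.cos(y),np.sin(y)]); tz=np.array([ty[1],-ty[0]])
dd=np.array([.6525,.176])-c; print("need",dd@ty*1000,dd@tz*1000)
pose,p,d=grab("wrist","w28"); held(pose,d,p)
go([.6525,.176,.125],-91.5)
E
```

```text
cmd [0.6019217  0.17098688]
need -6.335386378802583 -50.42973627331817
z -25 n 3653 x(min,med) [-15.7   7.1  58.9]
z -15 n 1890 x(min,med) [-16.4 -15.1   5.1]
z -5 n 1488 x(min,med) [-16.3 -15.2 -14.1]
z 5 n 1067 x(min,med) [-16.1 -15.1 -13.9]
z 15 n 27 x(min,med) [-15.1 -14.5 -13.5]
TCP [0.6093 0.1693 0.1238] yaw -92.3 xaxis [ 0.003  0.    -1.   ] -> off [ -1.1  -8.5 -42.9] twist -0.8 j7 -2.12 w 0.406 F [-1.3 -3.3  0. ] t 24.8
```

Call:
send_rows(
  grip=[160,160,160,160,160],
  offset=[
    [0,-3,-25],
    [0,-6,-50],
    [15,-6,-50],
    [35,-6,-50],
    [46,-6,-50],
  ],
  twist=[0,0,0,0,0],
)

```text
clock: 25.22
position: [0.6516, 0.1755, 0.0765]
ee_rot: [-0.706, 0.009, 0.708, 0.009]
ft_force: [2.4, -0.1, 25.0]
grip_width: 0.411
```

```bash
python3 - <<'E'
from h import *
go([.6525,.176,.0766],-91.5)
pose,p,d=grab("wrist","w29"); held(pose,d,p)
go([.6525,.176,.0766],-91.5)
E
```

```text
TCP [0.6516 0.1755 0.0765] yaw -91.5 xaxis [-0.002 -0.    -1.   ] -> off [-0.1 -0.5 -0.9] twist 0.0 j7 -2.11 w 0.411 F [ 2.4 -0.1 25. ] t 25.22
z -45 n 372 x(min,med) [62.3 63.6 64.3]
z -35 n 683 x(min,med) [62.4 63.6 64.4]
z -25 n 4035 x(min,med) [-16.8   6.5  63.8]
z -15 n 1887 x(min,med) [-17.5 -16.2   4.1]
z -5 n 1505 x(min,med) [-17.5 -16.3 -15.2]
z 5 n 1010 x(min,med) [-17.4 -16.2 -15. ]
TCP [0.6515 0.1756 0.076 ] yaw -91.5 xaxis [-0.002 -0.    -1.   ] -> off [-0.6 -0.5 -1. ] twist 0.0 j7 -2.11 w 0.411 F [-0.2  0.3 -2.1] t 25.27
```

View pics/w29.png

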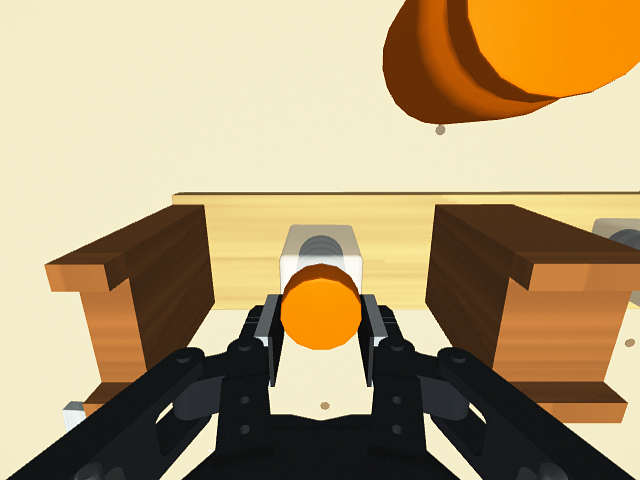

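It is seated on the board in the narrow bay. Release, rise, and measure the posts from above.

Call:
send_rows(
  grip=[145,135,120,110,110],
  offset=[
    [-1,0,0],
    [-1,0,0],
    [-1,0,0],
    [-15,0,0],
    [-40,0,0],
  ],
  twist=[0,0,0,0,0],
)

```text
clock: 25.68
position: [0.6505, 0.175, 0.1174]
ee_rot: [-0.706, 0.01, 0.709, 0.009]
ft_force: [-0.3, 0.0, 0.7]
grip_width: 0.568
```

Call:
send_rows(
  grip=[110,90,90,90,90],
  offset=[
    [-40,0,0],
    [-80,0,20],
    [-110,0,50],
    [-110,0,50],
    [-110,0,50],
  ],
  twist=[0,0,0,0,0],
)

```text
clock: 26.1
position: [0.602, 0.1781, 0.2335]
ee_rot: [0.709, -0.008, -0.705, -0.009]
ft_force: [-0.5, -0.1, 0.3]
grip_width: 0.644
```

```bash
python3 - <<'E'
from h import *
for i in range(2):
    pose,p,d=grab("wrist","w30")
    go([.6525,.176,.0766],-91.5)
    fitcap2(pose,p,d,(.6575,.176),zr=(.07,.12),r=.04)
    P,uv=wpts("wrist",d,np.ones(d.shape,bool),pose)
    b=P[(P[:,2]>.008)&(P[:,2]<.017)&(P[:,0]>.58)&(P[:,0]<.72)&(abs(P[:,1])<.3)]
    for y in (.03,.12,.15,.18,.21,.235):
        q=b[abs(b[:,1]-y)<.004]
        if len(q)>20: print(round(y,3),len(q),np.round(np.percentile(q[:,0],[0.5,99.5]),4))
    for lo,hi in ((.04,.13),(.23,.29)):
        q=P[(P[:,2]>.095)&(P[:,2]<.125)&(P[:,1]>lo)&(P[:,1]<hi)&(P[:,0]>.58)&(P[:,0]<.71)]
        if len(q):
            print("post",cv2.minAreaRect(q[:,:2].astype(np.float32)))
            c=q[q[:,2]>.111]; fl=q[(q[:,2]>.099)&(q[:,2]<.1055)]
            print(" cheek z",np.median(c[:,2]),"floor z",np.median(fl[:,2]), "floor x range",np.round(np.percentile(fl[:,0],[1,99]),4), "y",np.round(np.percentile(fl[:,1],[1,99]),4))
E
```

```text
TCP [0.6022 0.1771 0.2309] yaw -91.5 xaxis [ 0.003  0.    -1.   ] -> off [ 1.545e+02 -1.000e-01 -4.980e+01] twist 0.0 j7 -2.09 w 0.646 F [ 1.1 -1.1 -0.5] t 26.15
cap 0.6601 0.1743 rad 0.0178 mean [0.6563 0.1749 0.0925] 873 tilt [-0.2 -0.1]
0.12 584 [0.6156 0.6946]
0.15 424 [0.6162 0.6954]
0.18 239 [0.6168 0.6962]
0.21 587 [0.6178 0.6969]
0.235 587 [0.6185 0.6976]
post ((0.6541196703910828, 0.07915528118610382), (0.048859842121601105, 0.06809532642364502), 88.43307495117188)
 cheek z 0.11465391527435032 floor z 0.10263231210696558 floor x range [0.63   0.6787] y [0.0555 0.1036]
post ((0.6588156819343567, 0.2567736506462097), (0.021093258634209633, 0.06783060729503632), 88.65339660644531)
 cheek z 0.11463320682488051 floor z 0.1026412624624284 floor x range [0.6309 0.6858] y [0.2463 0.2669]
TCP [0.6022 0.1766 0.2291] yaw -91.5 xaxis [ 0.001 -0.001 -1.   ] -> off [152.6  -0.9 -50.2] twist -0.0 j7 -2.09 w 0.647 F [-0.2 -0.7 -0. ] t 26.2
cap 0.6603 0.1741 rad 0.0179 mean [0.6565 0.1751 0.0926] 905 tilt [-0.3 -0.1]
0.03 24 [0.6905 0.6926]
0.12 607 [0.6154 0.6949]
0.15 451 [0.6163 0.6958]
0.18 250 [0.6169 0.6966]
0.21 602 [0.618  0.6973]
0.235 603 [0.6185 0.6981]
post ((0.6542116403579712, 0.07904422283172607), (0.049183495342731476, 0.06799057871103287), 88.5369873046875)
 cheek z 0.1146202449642607 floor z 0.10260773413764057 floor x range [0.6301 0.6784] y [0.0556 0.1036]
post ((0.6586996912956238, 0.25696343183517456), (0.02088302932679653, 0.06787385046482086), 88.8973617553711)
 cheek z 0.11458536656982951 floor z 0.10268549937687374 floor x range [0.6314 0.6853] y [0.2463 0.267 ]
```

View pics/w30.png

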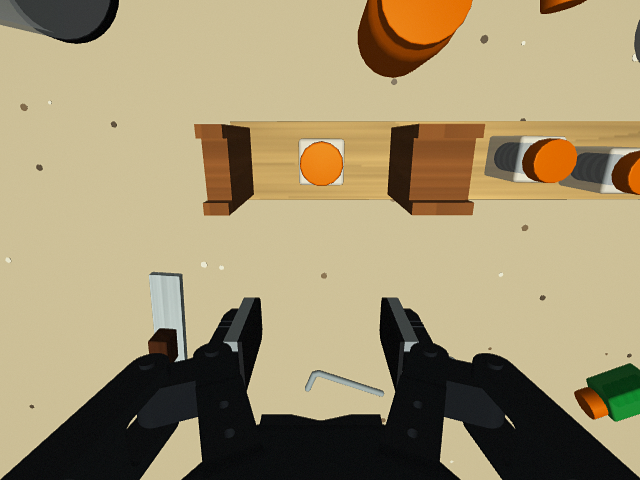

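All four jars stand with level caps. The posts give the rack origin as (0.6526, −0.0009), yaw −1.4°, saddle floor z 0.1025. Now I'll locate the bars again, in case one was knocked.

```bash
cat >> h.py <<'E'
def fitbar(pose,d,c,L,cam="wrist"):
    P,uv=wpts(cam,d,np.ones(d.shape,bool),pose)
    n=np.hypot(P[:,0]-c[0],P[:,1]-c[1])
    q=P[(n<L/2+.04)&(P[:,2]>.0065)&(P[:,2]<.02)]
    r=cv2.minAreaRect(q[:,:2].astype(np.float32)); print(cam,"bar rect",np.round(r[0],4),np.round(r[1],4),round(r[2],1),"z",np.round(np.median(q[:,2]),4))
    g=P[(n<.06)&(P[:,2]>.034)&(P[:,2]<.06)]
    if len(g)>15:
        r=cv2.minAreaRect(g[:,:2].astype(np.float32)); print(cam,"grip top",np.round(r[0],4),np.round(r[1],4),round(r[2],1),"z",np.round(np.median(g[:,2]),4),len(g))
E
python3 - <<'E'
from h import *
pose,p,d=grab("top","top2"); fitbar(pose,d,(.441,.37),.18,"top"); fitbar(pose,d,(.423,-.36),.34,"top")
pose,p,d=grab("wrist"); fitbar(pose,d,(.445,.365),.18)
go([.44,.365,.12],-90)
E
```

```text
top bar rect [0.4227 0.4165] [0.2514 0.1589] 24.1 z 0.0107
top grip top [0.4405 0.3723] [0.0233 0.0395] 84.5 z 0.0406 180
top bar rect [ 0.4259 -0.357 ] [0.4008 0.4061] 48.0 z 0.0108
top grip top [ 0.4333 -0.3254] [0.0402 0.0224] 5.4 z 0.0407 176
wrist bar rect [0.4733 0.3675] [0.0367 0.1194] 84.5 z 0.0109
wrist grip top [0.4515 0.3695] [0.0218 0.0237] 84.8 z 0.0404 304
TCP [0.6021 0.1763 0.2275] yaw -91.5 xaxis [-0.002 -0.001 -1.   ] -> off [ 107.6 -184.4  166.9] twist -1.5 j7 -2.09 w 0.646 F [-0.6  0.8 -0.1] t 26.3
```

View pics/top2.png

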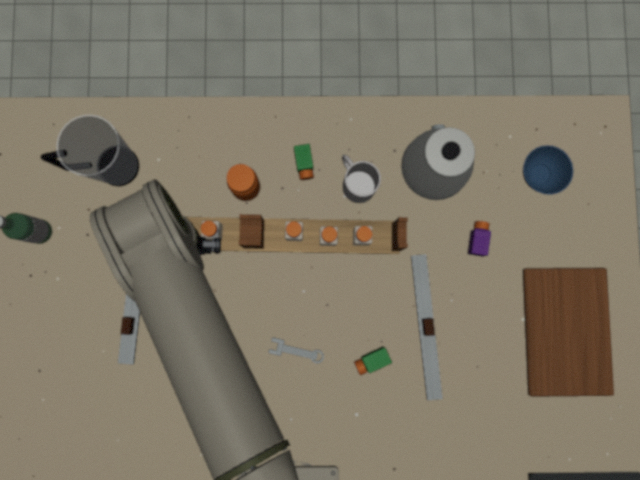

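The long bar has been knocked: its grip is now at pixel (429,327), about (0.435,−0.328), yaw about +5°. All four caps show in the bays at (209,228), (294,229), (330,235) and (365,235). Long bar first.

Call:
send_rows(
  grip=[90,90,90,90,90],
  offset=[
    [0,36,16],
    [0,72,32],
    [0,108,48],
    [0,144,64],
    [0,180,80],
  ],
  twist=[0,0,0,0,-1],
)

```text
clock: 26.72
position: [0.5162, -0.0027, 0.2274]
ee_rot: [-0.706, 0.003, 0.708, 0.003]
ft_force: [0.7, -1.0, 0.7]
grip_width: 0.647
```

Call:
send_rows(
  grip=[90,90,90,90,90],
  offset=[
    [0,36,16],
    [0,72,32],
    [0,108,48],
    [0,144,64],
    [0,180,80],
  ],
  twist=[-1,-2,-3,-4,-5],
)

```text
clock: 27.13
position: [0.4345, -0.182, 0.2278]
ee_rot: [-0.706, -0.028, 0.707, -0.028]
ft_force: [1.2, -0.7, -0.0]
grip_width: 0.648
```

Call:
send_rows(
  grip=[60,60,60,60,60],
  offset=[
    [15,36,14],
    [30,72,28],
    [45,108,42],
    [60,138,52],
    [60,138,52],
  ],
  twist=[0,0,0,0,0],
)

```text
clock: 27.55
position: [0.3899, -0.3275, 0.1644]
ee_rot: [-0.704, -0.025, 0.709, -0.024]
ft_force: [-1.2, -0.2, 0.5]
grip_width: 0.765
```

```bash
python3 - <<'E'
from h import *
go([.4347,-.328,.014],-84.6)
for i in range(2):
    pose,p,d=grab("wrist","w31"); fitbar(pose,d,(.4347,-.328),.34)
go([.4347,-.328,.014],-84.6)
E
```

```text
TCP [ 0.3899 -0.3275  0.1644] yaw -86.0 xaxis [-0.006  0.002 -1.   ] -> off [150.1   3.9 -45.6] twist -1.4 j7 -0.91 w 0.765 F [-1.2 -0.2  0.5] t 27.55
wrist bar rect [ 0.4089 -0.2527] [0.3017 0.191 ] 4.6 z 0.0107
wrist grip top [ 0.4344 -0.3281] [0.0401 0.022 ] 4.9 z 0.0405 1447
wrist bar rect [ 0.4097 -0.2507] [0.3054 0.1945] 4.9 z 0.0107
wrist grip top [ 0.4348 -0.3278] [0.0393 0.0214] 5.1 z 0.0406 1376
TCP [ 0.3936 -0.3226  0.1668] yaw -85.7 xaxis [-0.003  0.002 -1.   ] -> off [152.7   8.9 -41. ] twist -1.1 j7 -0.92 w 0.766 F [-0.3  0.2  0.5] t 27.65
```

View pics/w31.png

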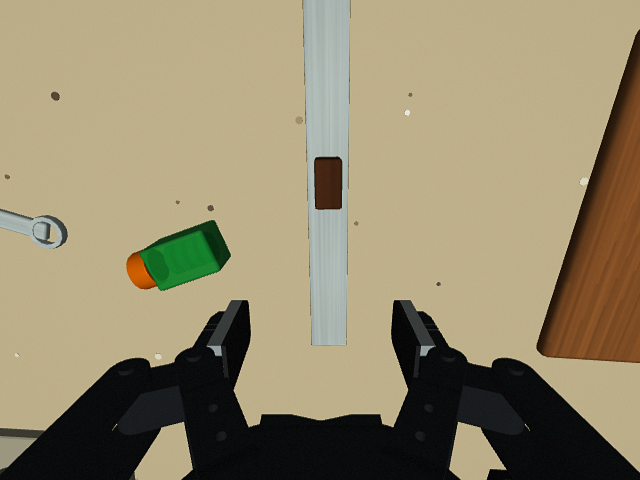

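Call:
send_rows(
  grip=[60,60,60,60,60],
  offset=[
    [25,4,-20],
    [60,7,-41],
    [95,7,-41],
    [95,7,-41],
    [95,7,-41],
  ],
  twist=[-1,-1,-1,-1,-1],
)

```text
clock: 28.07
position: [0.4358, -0.3239, 0.0727]
ee_rot: [-0.705, -0.036, 0.707, -0.034]
ft_force: [0.0, -0.6, 0.9]
grip_width: 0.766
```

```bash
python3 - <<'E'
from h import *
pose,p,d=grab("wrist","w32"); 
P,uv=wpts("wrist",d,np.ones(d.shape,bool),pose)
fitbar(pose,d,(.4347,-.328),.34)
go([.4347,-.328,.021],-85)
E
```

```text
wrist bar rect [ 0.4375 -0.247 ] [0.2777 0.1972] 4.8 z 0.0107
wrist grip top [ 0.4347 -0.3281] [0.0405 0.0219] 4.9 z 0.0406 2521
TCP [ 0.4367 -0.325   0.0746] yaw -84.4 xaxis [-0.  0. -1.] -> off [53.6  2.8  2.2] twist 0.6 j7 -0.96 w 0.757 F [-0.3 -0.6 -0.4] t 28.12
```

View pics/w32.png

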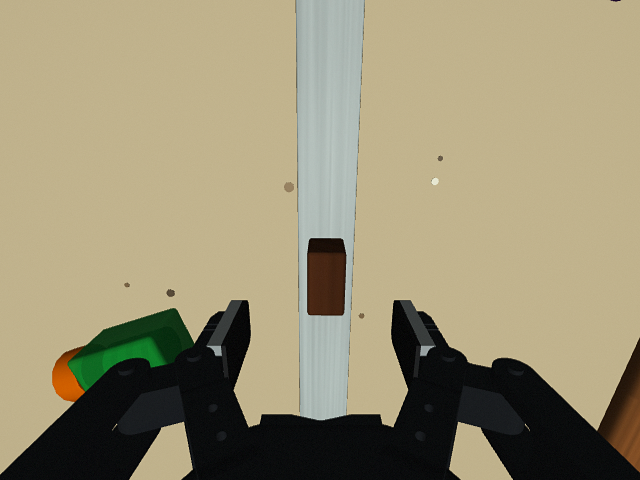

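Call:
send_rows(
  grip=[60,60,60,60,80],
  offset=[
    [15,2.5,2],
    [35,2.5,2],
    [48,2.5,2],
    [53,2.5,2],
    [53,2.5,2],
  ],
  twist=[0.6,0.6,0.6,0.6,0.6],
)

```text
clock: 28.53
position: [0.4349, -0.3285, 0.0219]
ee_rot: [0.707, 0.03, -0.706, 0.031]
ft_force: [-0.2, 0.5, -0.4]
grip_width: 0.689
```

Call:
send_rows(
  grip=[140,180,255,255,255],
  offset=[
    [0,0,0],
    [0,0,0],
    [0,0,0],
    [0,0,0],
    [0,0,0],
  ],
  twist=[0,0,0,0,0],
  newtons=70,
)

```text
clock: 28.95
position: [0.4354, -0.3286, 0.0223]
ee_rot: [0.707, 0.03, -0.706, 0.031]
ft_force: [-1.6, 1.4, 8.8]
grip_width: 0.242
```

Call:
send_rows(
  grip=[255,255,255,255,255],
  offset=[
    [0,0,0],
    [0,0,0],
    [-15,0,0],
    [-40,0,0],
    [-50,0,0],
  ],
  twist=[0,0,0,0,0],
)

```text
clock: 29.37
position: [0.4354, -0.3289, 0.0734]
ee_rot: [0.707, 0.03, -0.706, 0.031]
ft_force: [0.7, -0.2, -1.3]
grip_width: 0.238
```

```bash
cat >> h.py <<'E'
def heldbar(pose,d):
    """bar held: fit plane of bar top & block offset in tool axes (mm)"""
    P,uv=wpts("wrist",d,np.ones(d.shape,bool),pose)
    R=Rn.from_quat(pose["ee_rot"]).as_matrix(); T=(P-pose["position"])@R*1000
    s=(np.abs(T[:,1])<22)&(T[:,2]>-180)&(T[:,2]<25)
    T=T[s]; h=P[s]
    b=T[(T[:,0]>-12)&(T[:,0]<25)&(T[:,2]<-25)]
    A=np.c_[b[:,1:],np.ones(len(b))]; sol=np.linalg.lstsq(A,b[:,0],rcond=None)[0]
    print("bar top x at tool(0,0)",round(sol[2],1),"slope deg about y,z",np.round(np.degrees(sol[1]),1),np.round(np.degrees(sol[0]),1),"n",len(b))
    for lo in (-140,-100,-60,-35):
        q=b[abs(b[:,2]-lo)<5]
        if len(q)>20: print(" z",lo,"y range",np.round(np.percentile(q[:,1],[1,99]),1),"x med",round(np.median(q[:,0]),1))
    g=T[(T[:,0]<-12)&(T[:,0]>-35)&(abs(T[:,1])<14)&(T[:,2]>-40)]
    if len(g)>20: print(" block top: z range",np.round(np.percentile(g[:,2],[1,99]),1),"y",np.round(np.percentile(g[:,1],[1,99]),1),"x",np.round(np.percentile(g[:,0],[5,50]),1))
    e=b[:,2].min(); print(" far end z",round(e,1))
E
python3 - <<'E'
from h import *
pose,p,d=grab("wrist","w33"); heldbar(pose,d)
go([.44,-.328,.2],-1.4)
E
```

```text
bar top x at tool(0,0) 11.6 slope deg about y,z -0.2 0.1 n 20785
 z -100 y range [-16.4  18.6] x med 11.9
 z -60 y range [-16.5  18.7] x med 11.9
 z -35 y range [-16.5  18.6] x med 11.8
 block top: z range [-19.5  19.1] y [-13.3  13.3] x [-30.  -18.4]
 far end z -130.9
TCP [ 0.4362 -0.3294  0.0745] yaw -85.1 xaxis [ 0.004 -0.003 -1.   ] -> off [-125.5   -0.6   -4.4] twist -83.7 j7 -0.97 w 0.238 F [ 0.9 -1.5 -0.8] t 29.42
```

View pics/w33.png

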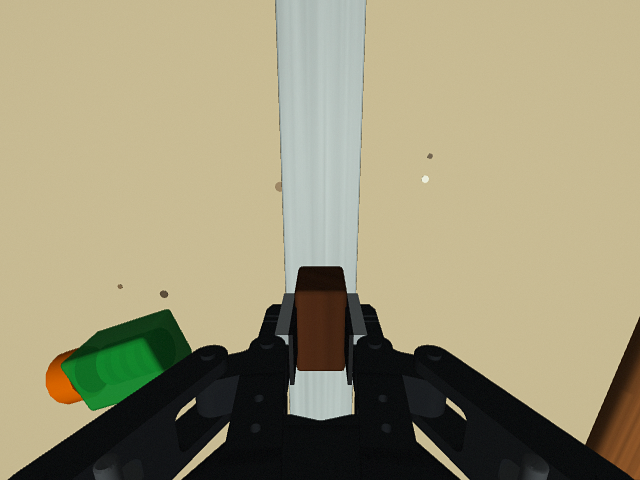

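The long bar is held level, with its underside about 22 mm below the TCP and centred in the pads. I'll raise it, turn it 84°, and carry it to the wide bay.

Call:
send_rows(
  grip=[255,255,255,255,255],
  offset=[
    [-35,0,0],
    [-70,0,0],
    [-105,0,0],
    [-125,0,0],
    [-125,0,0],
  ],
  twist=[-3,-10,-17,-24,-31],
)

```text
clock: 29.83
position: [0.4364, -0.3295, 0.2003]
ee_rot: [0.674, 0.218, -0.671, 0.222]
ft_force: [0.7, 0.3, -3.8]
grip_width: 0.235
```

Call:
send_rows(
  grip=[255,255,255,255,255],
  offset=[
    [0,0,0],
    [0,0,0],
    [0,0,0],
    [0,0,0],
    [0,0,0],
  ],
  twist=[-7,-14,-21,-28,-35],
)

```text
clock: 30.25
position: [0.4343, -0.3281, 0.1948]
ee_rot: [-0.575, -0.412, 0.575, -0.412]
ft_force: [0.2, 0.4, -2.8]
grip_width: 0.241
```

```bash
python3 - <<'E'
from h import *
go([.6502,-.0989,.2],-1.4)
E
```

```text
TCP [ 0.4343 -0.3281  0.1948] yaw -18.8 xaxis [-0.001  0.    -1.   ] -> off [  -5.3  130.8 -286.5] twist -17.4 j7 0.19 w 0.241 F [ 0.2  0.4 -2.8] t 30.25
```

Call:
send_rows(
  grip=[255,255,255,255,255],
  offset=[
    [-4,16,-35],
    [-4,32,-70],
    [-4,48,-105],
    [-4,64,-140],
    [-4,80,-175],
  ],
  twist=[-6,-12,-17,-17,-17],
)

```text
clock: 30.67
position: [0.5681, -0.1877, 0.1989]
ee_rot: [-0.509, -0.491, 0.509, -0.491]
ft_force: [0.7, -0.5, -3.1]
grip_width: 0.24
```

```bash
python3 - <<'E'
from h import *
y=np.radians(-18.8); ty=np.array([np.cos(y),np.sin(y)]); tz=np.array([ty[1],-ty[0]])
c=np.array([.4343,-.3281])+.080*ty-.175*tz; print("cmd",c)
y=np.radians(-1.6); ty=np.array([np.cos(y),np.sin(y)]); tz=np.array([ty[1],-ty[0]])
dd=np.array([.6502,-.0989])-c; print("need",dd@ty*1000,dd@tz*1000)
go([.6502,-.0989,.2],-1.4)
E
```

```text
cmd [ 0.56642844 -0.18821764]
need 81.24500651427485 -91.62185079978131
TCP [ 0.5681 -0.1877  0.1989] yaw -2.1 xaxis [-0.  0. -1.] -> off [ -1.1  78.8 -91.7] twist -0.7 j7 0.11 w 0.24 F [ 0.7 -0.5 -3.1] t 30.67
```

Call:
send_rows(
  grip=[255,255,255,255,255],
  offset=[
    [0,26,-30],
    [0,52,-60],
    [0,80,-92],
    [0,80,-92],
    [0,80,-92],
  ],
  twist=[-0.4,-0.4,-0.4,-0.4,-0.4],
)

```text
clock: 31.08
position: [0.6515, -0.0961, 0.1979]
ee_rot: [0.506, 0.495, -0.506, 0.493]
ft_force: [-0.6, -0.4, -3.3]
grip_width: 0.241
```

```bash
python3 - <<'E'
from h import *
go([.6502,-.0989,.2],-1.4)
pose,p,d=grab("wrist","w34"); heldbar(pose,d)
go([.6502,-.0989,.124],-1.4)
E
```

```text
TCP [ 0.6515 -0.0961  0.1979] yaw -1.4 xaxis [-0.001  0.002 -1.   ] -> off [-2.1 -1.3  2.8] twist 0.0 j7 -0.07 w 0.241 F [-0.6 -0.4 -3.3] t 31.08
bar top x at tool(0,0) 11.9 slope deg about y,z -0.0 0.1 n 20517
 z -100 y range [-16.9  18.2] x med 12.0
 z -60 y range [-16.9  18.1] x med 11.9
 z -35 y range [-17.   18.1] x med 11.9
 block top: z range [-17.9  21.2] y [-13.3  13.2] x [-30.  -18.1]
 far end z -129.3
TCP [ 0.6507 -0.0989  0.1982] yaw -1.6 xaxis [-0.002  0.    -1.   ] -> off [74.2 -0.4  0.1] twist -0.2 j7 -0.07 w 0.236 F [ 0.4 -1.3 -3.7] t 31.13
```

View pics/w34.png

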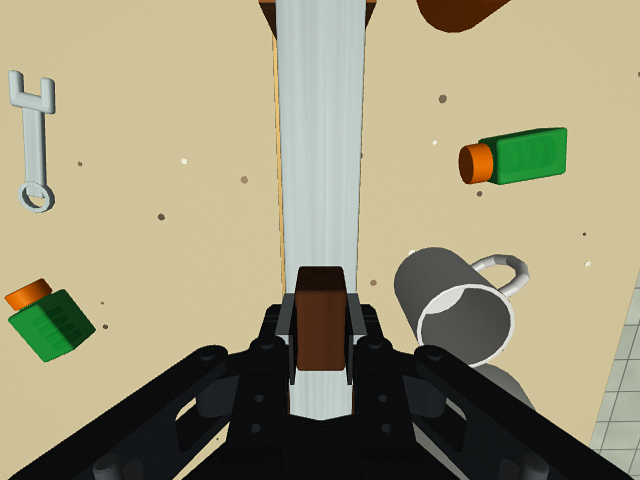

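Bar is over the wide bay, aligned with the rack. Lower it into the saddles.

Call:
send_rows(
  grip=[255,255,255,255,255],
  offset=[
    [20,0,0],
    [40,0,0],
    [55,0,0],
    [64,0,0],
    [70,0,0],
  ],
  twist=[0,0,0,0,0],
)

```text
clock: 31.55
position: [0.6496, -0.1015, 0.1282]
ee_rot: [-0.507, -0.492, 0.508, -0.492]
ft_force: [-0.4, -0.1, -3.3]
grip_width: 0.24
```

```bash
python3 - <<'E'
from h import *
go([.6502,-.0989,.1243],-1.4)
pose,p,d=grab("scene","s35"); cv2.imwrite("pics/s35c.png",cv2.resize(p[170:340,220:440],None,fx=3.5,fy=3.5,interpolation=cv2.INTER_CUBIC))
E
```

```text
TCP [ 0.6496 -0.1015  0.1282] yaw -1.8 xaxis [-0.002 -0.001 -1.   ] -> off [ 3.9  0.5 -2.7] twist -0.4 j7 -0.09 w 0.24 F [-0.4 -0.1 -3.3] t 31.55
```

View pics/s35c.png

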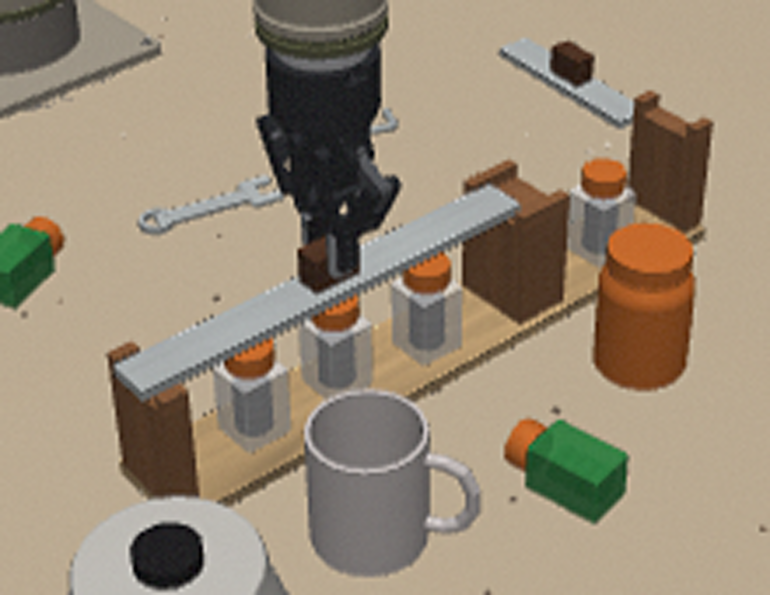

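The bar sits between the cheeks of both posts. Lower the last 4 mm with a 3 mm lengthwise trim, then release.

Call:
send_rows(
  grip=[255,255,255,255,255],
  offset=[
    [0,0.5,-3],
    [2,0.5,-3],
    [3,0.5,-3],
    [3.5,0.5,-3],
    [3.5,0.5,-3],
  ],
  twist=[-0.4,-0.4,-0.4,-0.4,-0.4],
)

```text
clock: 32.02
position: [0.6514, -0.0971, 0.1266]
ee_rot: [0.506, 0.494, -0.506, 0.495]
ft_force: [-0.1, -0.2, -4.0]
grip_width: 0.237
```

Call:
send_rows(
  grip=[190,180,160,140,120],
  offset=[
    [0,0,0],
    [0,0,0],
    [0,0,0],
    [0,0,0],
    [0,0,0],
  ],
  twist=[0,0,0,0,0],
)

```text
clock: 32.43
position: [0.6515, -0.0971, 0.1266]
ee_rot: [0.506, 0.494, -0.505, 0.495]
ft_force: [-0.5, 0.6, 0.2]
grip_width: 0.529
```

```bash
python3 - <<'E'
from h import *
go([.6502,-.0989,.1243],-1.4)
E
```

```text
TCP [ 0.6515 -0.0971  0.1266] yaw -1.3 xaxis [ 0.001 -0.    -1.   ] -> off [ 2.3 -1.3  1.9] twist 0.1 j7 -0.09 w 0.529 F [-0.5  0.6  0.2] t 32.43
```

Call:
send_rows(
  grip=[110,100,90,90,90],
  offset=[
    [-15,0,0],
    [-45,0,0],
    [-80,0,0],
    [-105,-10,-20],
    [-105,-20,-55],
  ],
  twist=[0,0,0,-6,-12],
)

```text
clock: 32.85
position: [0.6349, -0.0457, 0.2373]
ee_rot: [0.453, 0.541, -0.451, 0.547]
ft_force: [1.1, 0.2, 0.7]
grip_width: 0.65
```

```bash
python3 - <<'E'
from h import *
pose,p,d=grab("wrist","w36")
go([.49,.36,.2],84.5)
P,uv=wpts("wrist",d,np.ones(d.shape,bool),pose)
g=P[(abs(P[:,0]-.65)<.03)&(abs(P[:,1]+.1)<.04)&(P[:,2]>.136)&(P[:,2]<.15)]
if len(g): print("block",cv2.minAreaRect(g[:,:2].astype(np.float32)),np.median(g[:,2]))
b=P[(abs(P[:,0]-.65)<.022)&(P[:,1]>-.3)&(P[:,1]<.12)&(P[:,2]>.1085)&(P[:,2]<.1165)]
print("bar",cv2.minAreaRect(b[:,:2].astype(np.float32)),np.percentile(b[:,2],[5,50,95]))
E
```

```text
TCP [ 0.6325 -0.0331  0.2353] yaw 11.7 xaxis [ 0.006  0.003 -1.   ] -> off [  35.7  -59.7 -413.7] twist -72.8 j7 0.06 w 0.646 F [1.  9.  0.4] t 32.9
block ((0.6516558527946472, -0.099139004945755), (0.04042031243443489, 0.02213720977306366), 88.91918182373047) 0.1423390999193434
bar ((0.6500629782676697, -0.0674600899219513), (0.04396912828087807, 0.34230998158454895), 0.022368408739566803) [0.11140097 0.11254214 0.11380227]
```

View pics/w36.png

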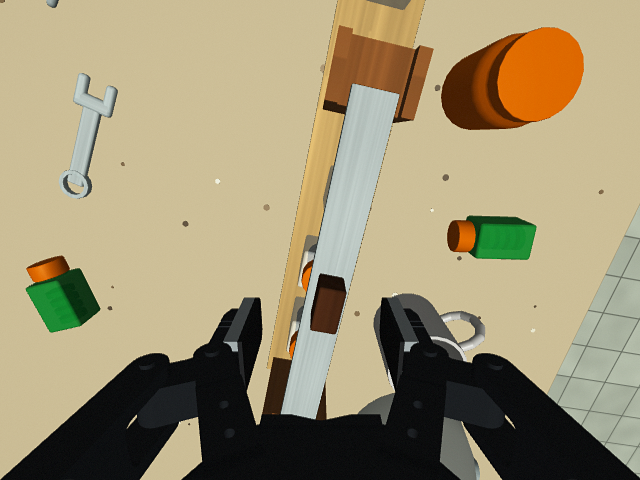

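The long bar is seated: its block is at (0.6517,−0.0991) with top z 0.1423, so the underside is at about 0.102. Now the short bar.

Call:
send_rows(
  grip=[90,90,90,90,90],
  offset=[
    [0,-6,-38],
    [0,-12,-76],
    [0,-18,-114],
    [0,-24,-152],
    [0,-30,-190],
  ],
  twist=[-7,-14,-21,-28,-35],
)

```text
clock: 33.32
position: [0.5668, 0.1411, 0.2313]
ee_rot: [0.265, 0.656, -0.265, 0.656]
ft_force: [1.2, 1.3, 0.1]
grip_width: 0.648
```

```bash
python3 - <<'E'
from h import *
go([.49,.36,.2],84.5)
E
```

```text
TCP [0.5668 0.1411 0.2313] yaw 46.0 xaxis [ 0. -0. -1.] -> off [  31.2  104.2 -207.2] twist -38.5 j7 0.33 w 0.648 F [1.2 1.3 0.1] t 33.32
```

Call:
send_rows(
  grip=[90,90,90,90,90],
  offset=[
    [0,18,-36],
    [0,36,-72],
    [10,54,-108],
    [20,72,-144],
    [30,90,-180],
  ],
  twist=[-7,-14,-21,-28,-35],
)

```text
clock: 33.73
position: [0.5009, 0.3313, 0.2011]
ee_rot: [0.055, 0.705, -0.055, 0.705]
ft_force: [1.0, -0.0, -0.3]
grip_width: 0.648
```

Call:
send_rows(
  grip=[90,90,90,80,60],
  offset=[
    [15,12,0],
    [30,24,0],
    [45,24,0],
    [45,24,0],
    [45,24,0],
  ],
  twist=[-3.5,-3.5,-3.5,-3.5,-3.5],
)

```text
clock: 34.15
position: [0.5053, 0.3529, 0.1557]
ee_rot: [0.035, 0.707, -0.036, 0.706]
ft_force: [0.2, -0.0, 0.2]
grip_width: 0.764
```

```bash
python3 - <<'E'
from h import *
go([.442,.37,.021],84.5)
pose,p,d=grab("wrist","w37"); fitbar(pose,d,(.442,.37),.18)
go([.442,.37,.021],84.5)
E
```

```text
TCP [0.5053 0.3529 0.1557] yaw 84.2 xaxis [-0.001 -0.001 -1.   ] -> off [134.8  10.7 -64.5] twist -0.3 j7 0.53 w 0.764 F [ 0.2 -0.   0.2] t 34.15
wrist bar rect [0.4417 0.3707] [0.0361 0.1805] 84.5 z 0.0106
wrist grip top [0.4422 0.3709] [0.0215 0.04  ] 84.3 z 0.0405 1591
TCP [0.5058 0.3531 0.1567] yaw 84.2 xaxis [ 0. -0. -1.] -> off [135.7  10.4 -65.2] twist -0.3 j7 0.53 w 0.763 F [-0.2 -0.5  0.8] t 34.2
```

View pics/w37.png

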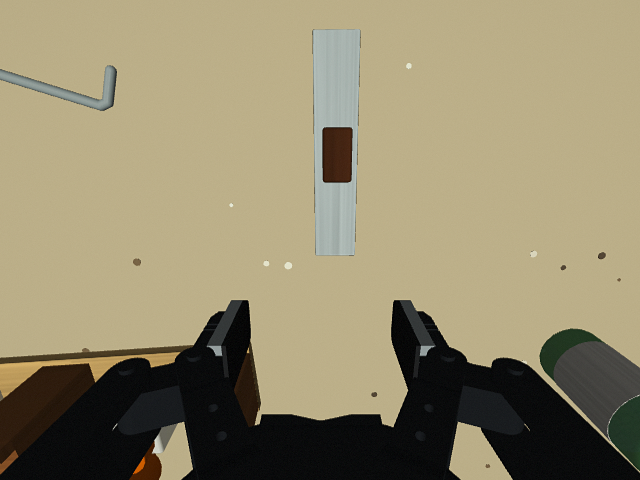

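The short bar's grip is at pixel (337,155), measured (0.442,0.371).

Call:
send_rows(
  grip=[60,60,60,60,60],
  offset=[
    [25,6,-32],
    [55,11,-65],
    [85,11,-65],
    [85,11,-65],
    [85,11,-65],
  ],
  twist=[0,0,0,0,0],
)

```text
clock: 34.62
position: [0.4427, 0.37, 0.0718]
ee_rot: [0.036, 0.706, -0.036, 0.706]
ft_force: [0.4, -0.6, 0.8]
grip_width: 0.764
```

```bash
python3 - <<'E'
from h import *
pose,p,d=grab("wrist","w38"); fitbar(pose,d,(.442,.37),.18)
go([.442,.3708,.021],84.4)
E
```

```text
wrist bar rect [0.4419 0.3705] [0.0361 0.1797] 84.5 z 0.0105
wrist grip top [0.4417 0.3705] [0.0218 0.0403] 84.9 z 0.0404 2572
TCP [0.4438 0.3707 0.073 ] yaw 84.1 xaxis [ 0.002  0.001 -1.   ] -> off [52.  -0.1 -1.9] twist -0.3 j7 0.39 w 0.763 F [ 0.6 -0.4  1.7] t 34.67
```

Call:
send_rows(
  grip=[60,60,60,60,80],
  offset=[
    [15,0,-2],
    [35,0,-2],
    [48,0,-2],
    [52,0,-2],
    [52,0,-2],
  ],
  twist=[-0.3,-0.3,-0.3,-0.3,-0.3],
)

```text
clock: 35.08
position: [0.4409, 0.3707, 0.0194]
ee_rot: [0.034, 0.706, -0.034, 0.706]
ft_force: [0.4, -0.0, 0.7]
grip_width: 0.687
```

Call:
send_rows(
  grip=[140,180,255,255,255],
  offset=[
    [0,0,0],
    [0,0,0],
    [0,0,0],
    [0,0,0],
    [0,0,0],
  ],
  twist=[0,0,0,0,0],
  newtons=70,
)

```text
clock: 35.5
position: [0.4407, 0.3716, 0.0204]
ee_rot: [0.034, 0.706, -0.034, 0.707]
ft_force: [-0.1, -0.2, 6.8]
grip_width: 0.238
```

Call:
send_rows(
  grip=[255,255,255,255,255],
  offset=[
    [0,0,0],
    [0,0,0],
    [-15,0,0],
    [-40,0,0],
    [-50,0,0],
  ],
  twist=[0,0,0,0,0],
)

```text
clock: 35.92
position: [0.4406, 0.3721, 0.0725]
ee_rot: [0.034, 0.706, -0.033, 0.707]
ft_force: [0.4, 0.9, -0.7]
grip_width: 0.239
```

```bash
python3 - <<'E'
from h import *
pose,p,d=grab("wrist","w39"); heldbar(pose,d)
go([.657,.1771,.2],-1.4)
E
```

```text
bar top x at tool(0,0) 9.8 slope deg about y,z 0.1 -0.2 n 11101
 z -60 y range [-18.7  16.4] x med 9.7
 z -35 y range [-18.7  16.5] x med 9.8
 block top: z range [-18.6  20.2] y [-13.3  13.2] x [-29.9 -20.1]
 far end z -88.1
TCP [0.4413 0.3726 0.0735] yaw 84.5 xaxis [ 0.004  0.003 -1.   ] -> off [-126.2 -173.6  233.8] twist 85.9 j7 0.39 w 0.243 F [1.4 1.3 0.2] t 35.97
```

View pics/w39.png

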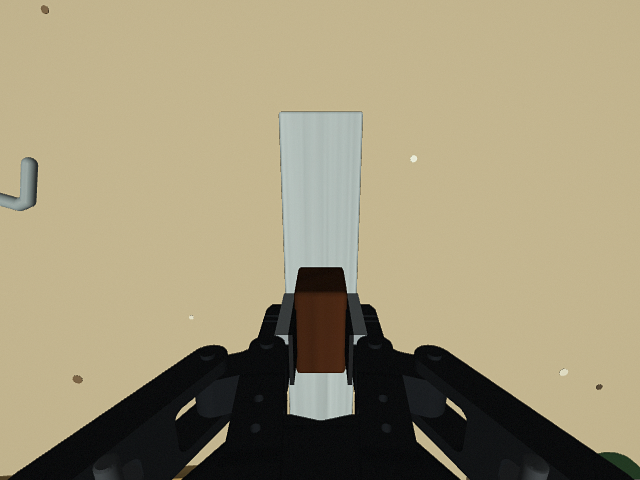

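The short bar is held level, with its underside about 20 mm below the TCP. Raise, turn and carry it.

Call:
send_rows(
  grip=[255,255,255,255,255],
  offset=[
    [-35,0,0],
    [-70,0,0],
    [-105,0,0],
    [-127,0,0],
    [-127,0,0],
  ],
  twist=[3,10,17,24,31],
)

```text
clock: 36.38
position: [0.4414, 0.3728, 0.2014]
ee_rot: [0.226, 0.669, -0.221, 0.672]
ft_force: [0.1, 0.1, -1.7]
grip_width: 0.243
```

Call:
send_rows(
  grip=[255,255,255,255,255],
  offset=[
    [0,0,0],
    [0,0,0],
    [0,0,0],
    [0,0,0],
    [0,0,0],
  ],
  twist=[7,14,21,28,35],
)

```text
clock: 36.8
position: [0.4399, 0.3708, 0.1958]
ee_rot: [0.415, 0.573, -0.415, 0.573]
ft_force: [0.4, -0.0, -2.8]
grip_width: 0.24
```

```bash
python3 - <<'E'
from h import *
go([.657,.1771,.2],-1.4)
E
```

```text
TCP [0.4399 0.3708 0.1958] yaw 18.2 xaxis [-0. -0. -1.] -> off [ -4.1 145.9 251.7] twist 19.6 j7 -0.62 w 0.24 F [ 0.4 -0.  -2.8] t 36.8
```

Call:
send_rows(
  grip=[255,255,255,255,255],
  offset=[
    [-4,19,33],
    [-4,38,66],
    [-4,57,99],
    [-4,76,132],
    [-4,86,149],
  ],
  twist=[7,14,19.5,19.5,19.5],
)

```text
clock: 37.22
position: [0.5723, 0.252, 0.1994]
ee_rot: [-0.505, -0.493, 0.506, -0.495]
ft_force: [-0.3, -0.3, -0.3]
grip_width: 0.237
```

```bash
python3 - <<'E'
from h import *
y=np.radians(18.2); ty=np.array([np.cos(y),np.sin(y)]); tz=np.array([ty[1],-ty[0]])
c=np.array([.4399,.3708])+.086*ty+.149*tz; print("cmd",c)
y=np.radians(-1.4); ty=np.array([np.cos(y),np.sin(y)]); tz=np.array([ty[1],-ty[0]])
dd=np.array([.657,.1771])-c; print("need",dd@ty*1000,dd@tz*1000)
go([.657,.1771,.2],-1.4)
E
```

```text
cmd [0.5681355  0.25611497]
need 90.76848150716832 76.82022722688893
TCP [0.5723 0.252  0.1994] yaw -1.3 xaxis [ 0.001 -0.003 -1.   ] -> off [-0.3 86.4 72.9] twist 0.1 j7 -0.66 w 0.237 F [-0.3 -0.3 -0.3] t 37.22
```

Call:
send_rows(
  grip=[255,255,255,255,255],
  offset=[
    [0,30,25],
    [0,60,50],
    [0,90,75],
    [0,90,75],
    [0,90,75],
  ],
  twist=[0,0,0,0,0],
)

```text
clock: 37.63
position: [0.659, 0.1772, 0.1987]
ee_rot: [-0.505, -0.494, 0.506, -0.494]
ft_force: [-1.5, 1.5, -2.4]
grip_width: 0.239
```

```bash
python3 - <<'E'
from h import *
pose,p,d=grab("wrist","w40"); heldbar(pose,d)
go([.657,.179,.1223],-1.4)
E
```

```text
bar top x at tool(0,0) 9.9 slope deg about y,z 0.0 -0.1 n 11045
 z -60 y range [-16.9  18.2] x med 9.8
 z -35 y range [-17.   18.3] x med 9.8
 block top: z range [-18.3  20.5] y [-13.3  13.3] x [-30.  -20.1]
 far end z -87.8
TCP [0.6577 0.1797 0.1992] yaw -1.1 xaxis [-0.001 -0.    -1.   ] -> off [76.9 -0.6  0.7] twist 0.3 j7 -0.51 w 0.245 F [ 0.4  0.1 -2. ] t 37.68
```

View pics/w40.png

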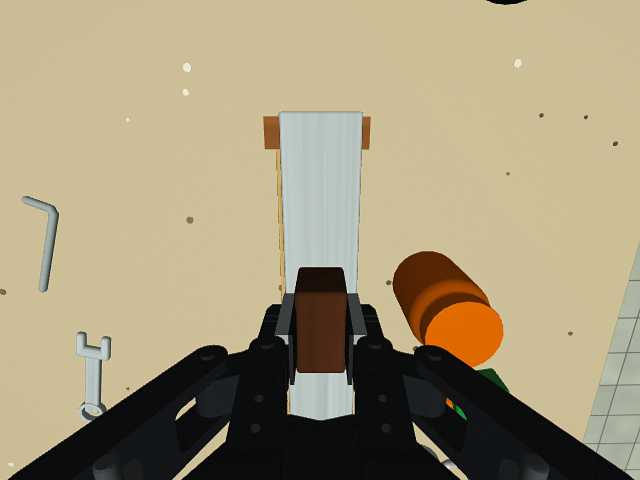

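Call:
send_rows(
  grip=[255,255,255,255,255],
  offset=[
    [20,0,0],
    [40,0,0],
    [58,0,0],
    [67,0,0],
    [72,0,0],
  ],
  twist=[0.2,0.2,0.2,0.2,0.2],
)

```text
clock: 38.1
position: [0.6562, 0.1813, 0.1267]
ee_rot: [-0.504, -0.496, 0.505, -0.495]
ft_force: [-0.3, -0.1, -1.7]
grip_width: 0.241
```

```bash
python3 - <<'E'
from h import *
go([.657,.179,.1223],-1.4)
pose,p,d=grab("scene","s41"); cv2.imwrite("pics/s41c.png",cv2.resize(p[150:340,220:440],None,fx=3.1,fy=3.1,interpolation=cv2.INTER_CUBIC))
go([.657,.179,.1223],-1.4)
E
```

```text
TCP [0.6562 0.1813 0.1267] yaw -1.1 xaxis [-0.002 -0.    -1.   ] -> off [4.4 0.8 2.3] twist 0.3 j7 -0.53 w 0.241 F [-0.3 -0.1 -1.7] t 38.1
TCP [0.6565 0.1812 0.1267] yaw -1.1 xaxis [-0.002 -0.    -1.   ] -> off [4.4 0.6 2.1] twist 0.3 j7 -0.53 w 0.241 F [-0.6  0.6 -2.4] t 38.15
```

View pics/s41c.png

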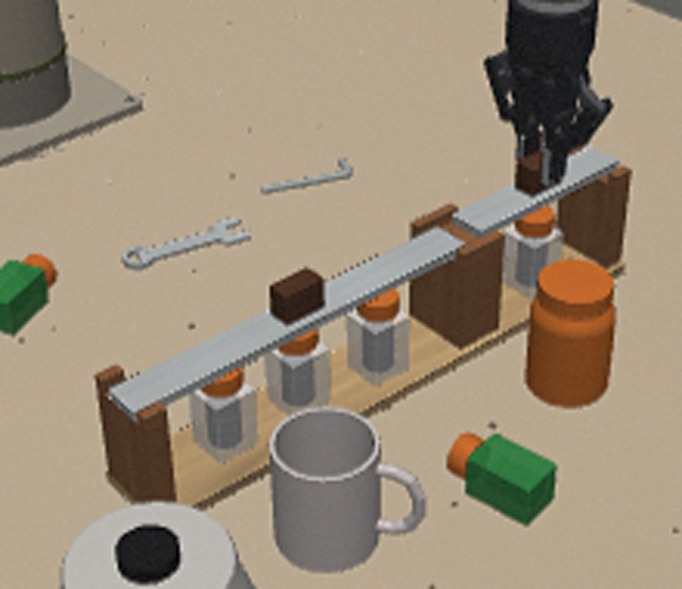

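The short bar is between the cheeks, just above the saddles. Lower the last 4 mm and release.

Call:
send_rows(
  grip=[255,255,255,255,255],
  offset=[
    [1,0.5,1.5],
    [2.5,0.5,1.5],
    [3.5,0.5,1.5],
    [3.5,0.5,1.5],
    [3.5,0.5,1.5],
  ],
  twist=[0.2,0.2,0.2,0.2,0.2],
)

```text
clock: 38.57
position: [0.6582, 0.1791, 0.1252]
ee_rot: [0.506, 0.494, -0.506, 0.494]
ft_force: [-0.2, -0.4, -1.9]
grip_width: 0.243
```

Call:
send_rows(
  grip=[190,180,160,140,120],
  offset=[
    [0,0,0],
    [0,0,0],
    [0,0,0],
    [0,0,0],
    [0,0,0],
  ],
  twist=[0,0,0,0,0],
)

```text
clock: 38.98
position: [0.6582, 0.179, 0.1249]
ee_rot: [0.506, 0.494, -0.506, 0.494]
ft_force: [-0.1, -0.4, 0.1]
grip_width: 0.529
```

Call:
send_rows(
  grip=[110,100,90,90,90],
  offset=[
    [-15,0,0],
    [-45,0,0],
    [-80,0,0],
    [-115,0,0],
    [-120,-40,0],
  ],
  twist=[0,0,0,0,0],
)

```text
clock: 39.4
position: [0.6258, 0.1794, 0.252]
ee_rot: [0.512, 0.491, -0.503, 0.494]
ft_force: [1.2, 0.9, 2.6]
grip_width: 0.648
```

Call:
send_rows(
  grip=[90,90,90,90,90],
  offset=[
    [-10,-40,-30],
    [-20,-80,-60],
    [-20,-100,-60],
    [-20,-100,-60],
    [-20,-100,-60],
  ],
  twist=[6,12,18,25,30],
)

```text
clock: 39.82
position: [0.5178, 0.2441, 0.266]
ee_rot: [0.618, 0.345, -0.616, 0.346]
ft_force: [0.7, -0.3, -1.1]
grip_width: 0.644
```

```bash
python3 - <<'E'
from h import *
cx=(.6526,-.0009); yaw=np.radians(-1.4)
def rk(x): 
    v=np.array(x)-cx; return np.round([np.cos(yaw)*v[0]+np.sin(yaw)*v[1], -np.sin(yaw)*v[0]+np.cos(yaw)*v[1]],4)
go([.657,.179,.1223],-1.4)
for cam in ("wrist","top","scene"):
    pose,p,d=grab(cam,"f_"+cam)
    P,uv=wpts(cam,d,np.ones(d.shape,bool),pose)
    for n,c in (("long",(.6502,-.0989)),("short",(.657,.1771))):
        g=P[(abs(P[:,0]-c[0])<.03)&(abs(P[:,1]-c[1])<.04)&(P[:,2]>.136)&(P[:,2]<.152)]
        if len(g)>10:
            r=cv2.minAreaRect(g[:,:2].astype(np.float32)); print(cam,n,"block rack xy",rk(r[0]),np.round(r[1],4),round(r[2],1),"ztop",round(float(np.median(g[:,2])),4),len(g))
        b=P[(abs(P[:,0]-c[0])<.017)&(abs(P[:,1]-c[1])<(.17 if n=="long" else .09))&(P[:,2]>.106)&(P[:,2]<.122)]
        if len(b)>50:
            A=np.c_[b[:,:2]-b[:,:2].mean(0),np.ones(len(b))]; s=np.linalg.lstsq(A,b[:,2],rcond=None)[0]; print("   bar top z",round(s[2],4),"tilt deg",np.round(np.degrees(s[:2]),2))
    if cam!="wrist":
        for nm in ("gasket_jar","mug","hex_key","spanner"):
            for r in viewer.regions_of(nm,cam)[:1]:
                Q,_=wpts(cam,d,r["region"]); print(cam,nm,round(r["score"],2),r["box"],np.round(np.median(Q,0),3))
E
```

```text
TCP [0.5178 0.2441 0.266 ] yaw -31.6 xaxis [ 0.002  0.    -1.   ] -> off [144.  152.4 -17.2] twist -30.2 j7 -1.16 w 0.644 F [ 0.7 -0.3 -1.1] t 39.82
wrist long block rack xy [ 0.0071 -0.0954] [0.0184 0.0438] 16.8 ztop 0.142 506
   bar top z 0.1123 tilt deg [ 1.25 -0.63]
wrist short block rack xy [0.0014 0.1784] [0.0401 0.0225] 88.4 ztop 0.1422 1412
   bar top z 0.1125 tilt deg [ 0.62 -0.09]
top long block rack xy [ 0.0003 -0.0971] [0.0392 0.0225] 89.1 ztop 0.1425 189
   bar top z 0.113 tilt deg [-0.02  0.02]
top short block rack xy [-0.0005  0.18  ] [0.0403 0.0218] 89.3 ztop 0.143 195
   bar top z 0.1129 tilt deg [0.02 0.09]
top gasket_jar 0.9 [226.4, 164.0, 33.3, 40.8] [0.761 0.098 0.109]
top mug 0.67 [340.7, 153.8, 37.8, 43.6] [ 0.78  -0.171  0.029]
top hex_key 0.66 [204.0, 347.9, 36.0, 14.4] [0.371 0.16  0.008]
top spanner 0.9 [271.6, 337.9, 50.2, 23.0] [ 0.377 -0.007  0.008]
scene long block rack xy [ 0.0017 -0.0997] [0.0263 0.042 ] 3.7 ztop 0.1404 106
   bar top z 0.1113 tilt deg [ 1.73 -0.03]
scene short block rack xy [0.0019 0.1766] [0.0229 0.0432] 0.1 ztop 0.1399 77
   bar top z 0.1116 tilt deg [2.73 0.2 ]
scene gasket_jar 0.87 [390.0, 230.9, 27.5, 49.1] [0.789 0.08  0.075]
scene mug 0.67 [306.6, 281.6, 52.7, 54.2] [ 0.79  -0.178  0.059]
scene hex_key 0.42 [309.7, 203.1, 26.3, 5.8] [0.375 0.163 0.005]
scene spanner 0.45 [260.1, 217.5, 41.7, 16.7] [ 0.38  -0.025  0.005]
```

View pics/f_scene.png

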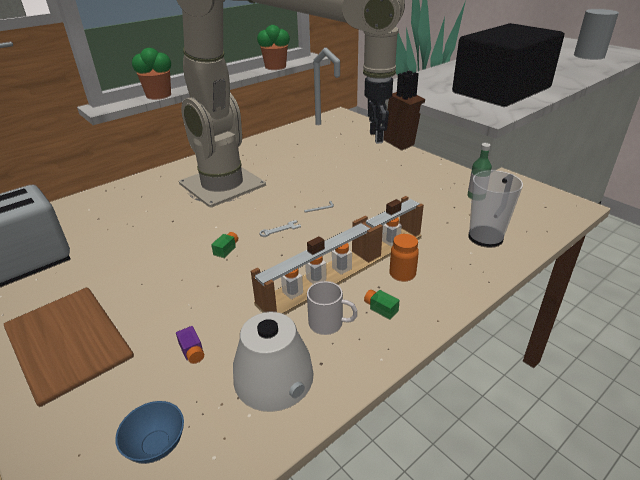

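View pics/f_wrist.png

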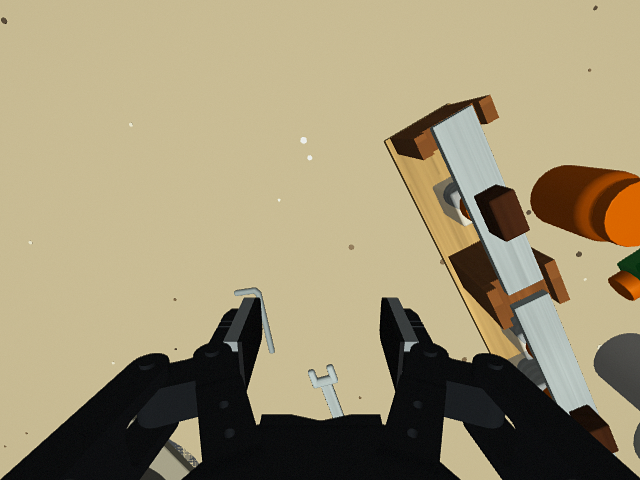

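Both bars lie flat in their saddles, with block tops at z about 0.142, within about 2 mm of place in the top view. All jars are upright and the bystanders are in place. One idle call to settle, then hand in.

Call:
send_rows(
  grip=[90,90,90,90,90],
  offset=[
    [0,0,0],
    [0,0,0],
    [0,0,0],
    [0,0,0],
    [0,0,0],
  ],
  twist=[0,0,0,0,0],
)

```text
clock: 40.78
position: [0.5195, 0.2424, 0.2647]
ee_rot: [0.617, 0.346, -0.617, 0.346]
ft_force: [-0.5, 0.6, 1.0]
grip_width: 0.648
```

```bash
python3 - <<'E'
from h import *
pose,p,d=grab("scene","f2"); cv2.imwrite("pics/f2c.png",cv2.resize(p[180:330,230:440],None,fx=3.5,fy=3.5,interpolation=cv2.INTER_CUBIC))
E
```

```text
(no output)
```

View pics/f2c.png

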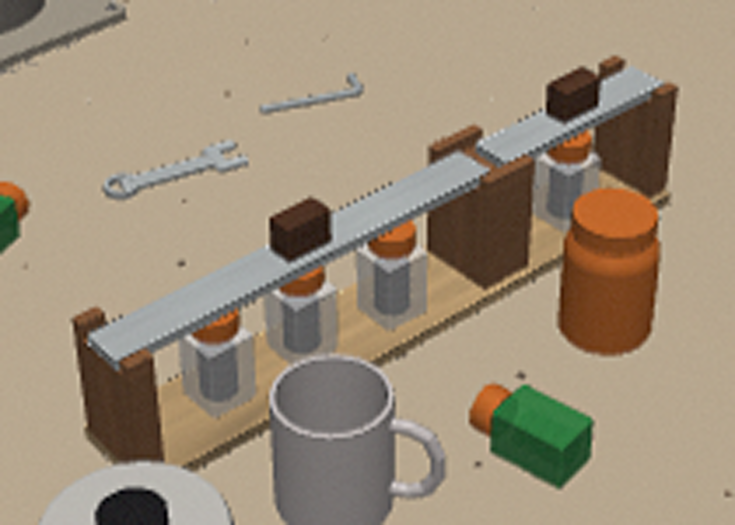

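The crop shows four upright jars under the bars, both bars in their saddles with grips up, and nothing touched by the robot.

```bash
python3 -c "
from workcell import manip
print(manip.hand_in())"
```

```text
the job is handed in; nothing more can be done
None
```

The job is done and handed in at about 41 s of the 208 s allowed; no verdict came back.

- **Jars:** All four white-labelled jars stand upright on the board, three in the wide bay and one in the narrow bay. I gripped each by its cap and eased the grip so it swung upright before placing it. The first one slipped free and landed standing on the counter, so I picked it up again. After placing, cap tops measured z of about 0.0925 m, level to within about 1°, and jar centres were about 3 mm or less from the rack's centre line.
- **Bars:** The long bar was knocked aside during the run, so I located it again before picking it up. In the top view both bars now lie flat with grips up, 2 mm or less from their places, with the undersides at z of about 0.102 m.
- **Everything else:** The gasket jar, mug, hex key and spanner read within about 1 cm of where they started, roughly the measuring noise. The robot touches nothing.
- **Disagreements:** The slanted scene and last wrist views gave bar tilts of up to 2.7° and one 7 mm sideways reading on the long bar. I put these down to partly hidden surfaces, because the top view and the earlier close wrist view disagreed with them. Two jar placings pressed the board with about 25 N, under the 40 N limit.

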